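Dry the printing blocks in the warm-air rack

TASK

The washed lino printing blocks are to dry in the warm-air rack. First switch the rack off by pressing the test button of its safety switch, so that the lever drops; with the lever down, stand every block on a short edge in the rack, one to a slot, fully seated and leaning back with the slot; any slot will do. When all are in, lift the lever back up to switch the rack on, and leave the paint bottle, the roll of tape and the glue stick where they are.

Things in the scene. Friction and masses are not known exactly. Their poses are not given: they have to be found in the camera images.
- rack: fixed drying rack: grey base 250 (x) x 110 (y) x 40 mm high, five slots one behind another along x between six pairs of wooden dowels. Origin: centre of its underside; z up, -x is its front. Slots lean back (to +x) by 20 degrees: 'up a slot' is (0.342, 0, 0.940) in this frame. Dowels are 12 mm thick, at y = -17 and +17 mm, tips 72 mm up the slot from the seat (back pair 96 mm, joined by a bar)
- slot_0 (a point): middle of the 60 mm wide wooden seat of slot 0 (0 front, 4 back, 34 mm apart along the rack's x), 50 mm above the table. The seat is square to the slot; 20 mm clear between front and back dowels. A seated block leans on the dowels behind it, carved face to the front, its centre 42 mm up the slot (88 mm above the table)
- slot_1 (a point): middle of the 60 mm wide wooden seat of slot 1 (0 front, 4 back, 34 mm apart along the rack's x), 50 mm above the table. The seat is square to the slot; 20 mm clear between front and back dowels. A seated block leans on the dowels behind it, carved face to the front, its centre 42 mm up the slot (88 mm above the table)
- slot_2 (a point): middle of the 60 mm wide wooden seat of slot 2 (0 front, 4 back, 34 mm apart along the rack's x), 50 mm above the table. The seat is square to the slot; 20 mm clear between front and back dowels. A seated block leans on the dowels behind it, carved face to the front, its centre 42 mm up the slot (88 mm above the table)
- slot_3 (a point): middle of the 60 mm wide wooden seat of slot 3 (0 front, 4 back, 34 mm apart along the rack's x), 50 mm above the table. The seat is square to the slot; 20 mm clear between front and back dowels. A seated block leans on the dowels behind it, carved face to the front, its centre 42 mm up the slot (88 mm above the table)
- slot_4 (a point): middle of the 60 mm wide wooden seat of slot 4 (0 front, 4 back, 34 mm apart along the rack's x), 50 mm above the table. The seat is square to the slot; 20 mm clear between front and back dowels. A seated block leans on the dowels behind it, carved face to the front, its centre 42 mm up the slot (88 mm above the table)
- block_0: lino printing block, a wooden plate with a dark carved face, 84 x 60 x 14 mm, 0.09 kg; origin at the centre of its plain wooden underside; x along the 84 mm, y along the 60 mm, z out of the carved face (up at the start, when it lies flat on the table). All five are alike; some may be absent
- block_1: lino printing block, a wooden plate with a dark carved face, 84 x 60 x 14 mm, 0.09 kg; origin at the centre of its plain wooden underside; x along the 84 mm, y along the 60 mm, z out of the carved face (up at the start, when it lies flat on the table). All five are alike; some may be absent
- block_2: lino printing block, a wooden plate with a dark carved face, 84 x 60 x 14 mm, 0.09 kg; origin at the centre of its plain wooden underside; x along the 84 mm, y along the 60 mm, z out of the carved face (up at the start, when it lies flat on the table). All five are alike; some may be absent
- block_3: lino printing block, a wooden plate with a dark carved face, 84 x 60 x 14 mm, 0.09 kg; origin at the centre of its plain wooden underside; x along the 84 mm, y along the 60 mm, z out of the carved face (up at the start, when it lies flat on the table). All five are alike; some may be absent
- block_4: lino printing block, a wooden plate with a dark carved face, 84 x 60 x 14 mm, 0.09 kg; origin at the centre of its plain wooden underside; x along the 84 mm, y along the 60 mm, z out of the carved face (up at the start, when it lies flat on the table). All five are alike; some may be absent
- block_0_mid (a point): centre of block_0's body, 7 mm above its origin along its z
- block_1_mid (a point): centre of block_1's body, 7 mm above its origin along its z
- block_2_mid (a point): centre of block_2's body, 7 mm above its origin along its z
- block_3_mid (a point): centre of block_3's body, 7 mm above its origin along its z
- block_4_mid (a point): centre of block_4's body, 7 mm above its origin along its z
- switchbox: fixed safety switch of the rack: flat box 90 (x) x 110 (y) x 45 mm high with a black toggle lever (at y = +26 mm) and a round grey test button (at x = -8, y = -30 mm) on its top. Origin at the centre of its underside, z up, -x is its front. The lever's hinge lies along y at x = 8, z = 43 mm
- lever (a joint): toggle lever: 0 = up (on; leans 12 degrees to the box's +x), 0.80 rad = dropped (leans 34 degrees to the box's front, -x). Its own weight holds it in either place (balance at about 0.21 rad; under 1 N moves it). 58 mm long from the hinge, 18 mm wide in y, 9 mm thick, end knob 22 x 13 x 16 mm. Can be pushed up from the front with closed fingers
- lever_tip (a point): end of the toggle lever, 58 mm from its hinge
- test_button (a joint): travel of the test button: 0 = out, 0.006 m = fully in; springy, 1.2 N to start and 4.8 N fully in. About 4 mm of travel trips the lever, which then drops by itself
- button_top (a point): centre of the top of the test button (24 mm diameter), 60 mm above the table when out; it is pressed straight down
- tempera_white: bystander: upright white paint squeeze bottle, 59 x 57 x 145 mm; origin at its underside
- tape_roll: bystander: roll of masking tape lying flat, 100 x 98 x 25 mm; origin at its underside
- glue_stick: bystander: glue stick lying flat, 26 x 92 x 26 mm; origin at its underside
Not all that is in view belongs to the job. Leave any blue or orange look-alike of the block_4 alone.

How it is judged:
By the outcome, as a careful person would: the job done as asked, in the order asked, and still so for the second after the job is handed in, with the robot touching nothing.
Of block_0, block_1, block_2, block_3, block_4 only 4 to 5 are there at a start; the rules pass over those that are not, and their reading is None.
At some moment in a run one of block_0, block_1, block_2, block_3, block_4 may be knocked a few centimetres aside while the robot is not near it.
It also fails if it takes over 210 s, if anything falls off the work surface, if the arm or the gripper's body presses on something with over 40 N, if the wrist force passes 120 N, or if a joint passes its speed limit or range.

ROBOT

A 6-joint arm with a two-finger parallel gripper is mounted at the origin on a cart in front of the work surface, level with it; the furniture and walls round the work are solid. World frame = base frame: x ahead of the robot, y to its left, z up, the work surface at z = 0. Lengths are in m, angles in rad, forces in N, time in s.
With the tool pointing down it reaches from about 0.3 to 0.85 m from the base axis. Payload 4.2 kg.
Tool frame: the origin (TCP) lies on the centre line of the jaws, within the pads' length; the fingertips stand 8 mm ahead of it and the grasp point (between the pads) lies 11 mm behind it; z points along the fingers, y is the line along which they close (so a half turn about z gives the same grasp; the last joint's range is limited). The gripper opens to 91 mm and grips with 3 to 60 N. Pads are 32 mm wide; open, the fingers measure 118 mm over their backs; the gripper's body (76 mm by 178 mm) begins 60 mm behind the grasp point.
Start: joints at [1.098, 0.32, 1.565, -0, 1.257, -0.02], TCP at [0.252, 0.517, 0.222] pointing down, gripper open.
Joint ranges: [-3.11, 3.11], [-0.84, 2.01], [0.21, 2.61], [-1.34, 4.49], [0.05, 2.63], [-2.56, 2.56]. Speed limits (rad/s): [2.57, 2.57, 3.14, 3.14, 3.14, 3.14].

INTERFACE

Orientations are given as [roll, pitch, yaw] about the fixed x, y, z axes, in that order (R = Rz(yaw) Ry(pitch) Rx(roll)).
In Python, from bench import env gives the robot as it stands.
- The arm moves only by the tool move_arm, never from a script. Its arguments are lists of equal length, an entry for each row: "twist": the turn, a rotation vector about the tool's x, y, z in rad, a list of three; "slide": the shift along the tool's x, y, z in m, a list of three; "gripper": the finger opening in m, from 0 to 0.0912. In form: {"twist": [[ax, ay, az], ...], "slide": [[dx, dy, dz], ...], "gripper": [gripper, ...]}. A call has exactly 10 rows; each row shifts and turns the commanded pose from where the row before left it, along the tool's axes as they then stand; what a row does not reach is not made up. A row lasts 1/8 s, in which the tool goes at most 62.5 mm and 10.7 degrees, less where a joint would pass 70% of its speed; a pose out of reach is approached as far as the arm can. A call with a gripper value outside its range is refused whole. The fingers move at their own pace and stop on an object; "newtons" is the grip in N (left out, the last holds). Time passes only in rows, so rows that do not move let the fingers close, or fill a call up. It gives the time, the measured TCP pose, the force, the opening and the grip force at its end, in the units of the state.
- env.get_obs(): the state, without advancing time (a new reading comes with each control period).
- env.snapshot(name): name is "scene" or "top"; returns a dict with "image" (384x512x3 uint8, red, green, blue), "fovy" (degrees; the focal length in pixels is half the picture's height over the tangent of half this angle, whatever the lens; pixels are square), "cx", "cy" (the principal point, pixels), "eye" and "attitude" of the camera in the world. Camera axes: x right, y down, z forward; pixel columns grow to the right and rows downward; lengths in m; the calibration is good to about 2 mm. A picture is of the moment at which its call begins. There is no depth.
- env.sign_off(): hands the job in; it is judged then, once.
Trained networks look in the newest picture that a camera, given by its name, has taken for a name from the list of things; names that differ only in an ending like _2 or _b are one class to them, and where a whole thing is asked for, a point or a joint stands for the part that bears it (a point fixed in the world has none). Each returns a list of dicts, best first, with "conf" (0 to 1); they miss things now and then, are a little off and sometimes report something else, mostly with a low value. They report only what shows in the picture. A call takes as long as a camera call. They do not tell look-alikes from the thing itself.
- env.recognise(camera, thing): "bbox" ([left, top, right, bottom] in pixels, round what is visible of it).
- env.landmark_of(camera, thing): "position" ([column, row] in pixels: a listed point, or the origin of a listed thing).
The state is a dict: "t": time; "joint_pos": joint angles; "qd": joint speeds; "tau": joint torques, N m; "position": TCP position; "tool_rot": TCP orientation; "wrist_force": force on the tool from outside, world axes, zero at the start; "ft_torque": the same for the moment, N m; "finger_gap": finger opening in m; "grip_force": force on a finger pad.
Only numpy, scipy, OpenCV 4.12 (cv2) and the standard library are available. Lean on these libraries where they do the work, as an engineer would, in place of code of your own. Each camera call takes 0.05 s, during which the arm holds its last target. There are 200 camera calls.

## Working session

There is one attempt and no reset: what is moved stays moved. The work goes in short steps, Python scripts to look and compute and a tool call to move; the robot and the scene stay as the last step left them, time stands still between calls to the robot, and variables do not carry over. Pictures are saved under pics/ and viewed, at most 14 in all, crops included, and the job is handed in when it is done.

Besides the shell and the picture viewer there is one more tool, called after "Request:" by a JSON object that holds its "name" and its "arguments". move_arm: Moves the arm, as the interface text tells. Its arguments: {"type":"object","properties":{"twist":{"type":"array","items":{"type":"array","items":{"type":"number"}}},"slide":{"type":"array","items":{"type":"array","items":{"type":"number"}}},"gripper":{"type":"array","items":{"type":"number"}},"newtons":{"type":"number"}},"required":["twist","slide","gripper"]}

```bash
ls; mkdir -p pics
cat > h.py <<'E'
import numpy as np, cv2
from scipy.spatial.transform import Rotation as R
from bench import env
def cam(n):
    s=env.snapshot(n); return s
def ray(s,p):
    f=s["image"].shape[0]/2/np.tan(np.radians(s["fovy"])/2)
    d=np.array([(p[0]-s["cx"])/f,(p[1]-s["cy"])/f,1.])
    A=np.array(s["attitude"],float)
    M=A if A.shape==(3,3) else R.from_euler('xyz',A).as_matrix()
    return np.array(s["eye"]),M@d
def at(s,p,z):
    e,d=ray(s,p); return e+d*(z-e[2])/d[2]
def proj(s,X):
    f=s["image"].shape[0]/2/np.tan(np.radians(s["fovy"])/2)
    A=np.array(s["attitude"],float)
    M=A if A.shape==(3,3) else R.from_euler('xyz',A).as_matrix()
    c=M.T@(np.array(X)-np.array(s["eye"])); return np.array([s["cx"]+f*c[0]/c[2],s["cy"]+f*c[1]/c[2]])
def save(s,n): cv2.imwrite("pics/"+n+".png",s["image"][:,:,::-1])
E
python3 - <<'E'
from h import *
print(env.get_obs())
for n in("scene","top"):
    s=cam(n); save(s,n+"0"); print({k:v for k,v in s.items() if k!="image"})
    for th in("rack","slot_0","slot_4","block_0","block_0_mid","switchbox","button_top","lever_tip","tape_roll","tempera_white","glue_stick"):
        for l in env.landmark_of(n,th): print(n,th,np.round(l["position"],1),round(l["conf"],2))
E
```

```text
pics
{'t': 0.0, 'joint_pos': array([ 1.09800415e+00,  3.20307840e-01,  1.56568084e+00,  6.81717728e-07,
        1.25742027e+00, -1.99817735e-02]), 'qd': array([ 0.00031875, -0.0005333 ,  0.00048796, -0.00016948, -0.00059294,
        0.00048721]), 'tau': array([ 4.53368903e-04, -4.12458944e+01, -2.31968129e+01,  7.26666790e-02,
        4.56206140e-02, -1.35862451e-04]), 'position': array([0.25132065, 0.51661071, 0.22111043]), 'tool_rot': array([-3.13977673e+00, -3.69384005e-05,  2.68878201e+00]), 'wrist_force': array([-0.11536112, -0.00967409, -0.03028484]), 'ft_torque': array([0.01089295, 0.04391397, 0.03077033]), 'grip_force': 0.0, 'finger_gap': 0.09134144916913639}
{'fovy': 57.33285674925589, 'cx': 257.92192742958036, 'cy': 190.18893651317083, 'eye': array([-0.12012218, -0.31223554,  0.80823326]), 'attitude': array([-2.33311508, -0.01771231, -1.11194737])}
scene rack [269.8 220.5] 0.94
scene slot_0 [275.5 195.2] 0.73
scene slot_0 [267.3 204. ] 0.68
scene slot_0 [268.2 202.1] 0.68
scene slot_0 [255.  222.1] 0.65
scene slot_0 [260.8 214.7] 0.65
scene slot_4 [275.5 195.2] 0.73
scene s
[... 1088 characters left out ...]
.67
top slot_0 [262.7 183.5] 0.66
top slot_0 [265.  194.1] 0.58
top slot_0 [306.8 155.1] 0.52
top slot_4 [266.3 177.5] 0.69
top slot_4 [263.1 213.4] 0.67
top slot_4 [262.7 183.5] 0.66
top slot_4 [265.  194.1] 0.58
top slot_4 [306.8 155.1] 0.52
top block_0 [309.  234.6] 0.9
top block_0 [172.8 234.6] 0.74
top block_0 [208.6 213.4] 0.73
top block_0 [143.6 203.2] 0.72
top block_0 [154.  144.8] 0.58
top block_0 [173.7 180.1] 0.55
top block_0 [140.5 200.8] 0.36
top switchbox [345.  203.9] 0.76
top button_top [360.2 201.8] 0.59
top lever_tip [344.4 199.2] 0.56
top tape_roll [221.  148.2] 0.58
top tempera_white [334.9 153. ] 0.68
top tempera_white [267.7 179.7] 0.28
top glue_stick [304.9 154.4] 0.71
```

Run:
```python
import cv2
a=cv2.imread("pics/top0.png"); cv2.imwrite("pics/t0c.png",cv2.resize(a[100:280,110:390],None,fx=2.8,fy=2.8,interpolation=3))
a=cv2.imread("pics/scene0.png"); cv2.imwrite("pics/s0c.png",cv2.resize(a[100:320,110:430],None,fx=2.5,fy=2.5,interpolation=3))
```

```text
(no output)
```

View pics/t0c.png

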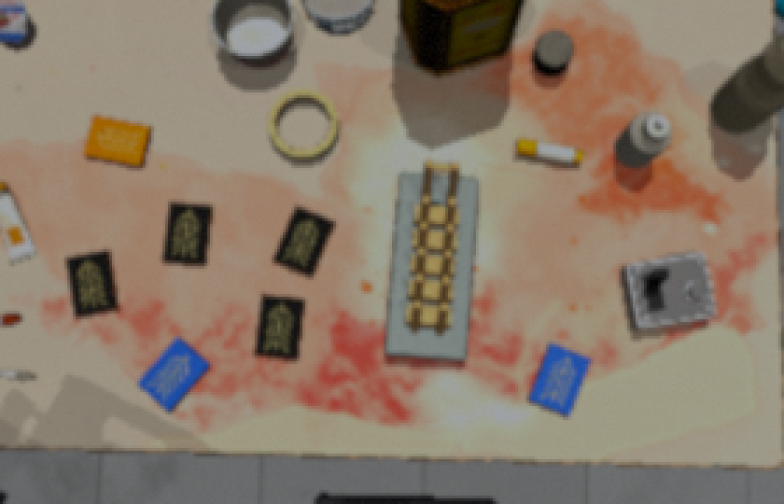

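View pics/s0c.png

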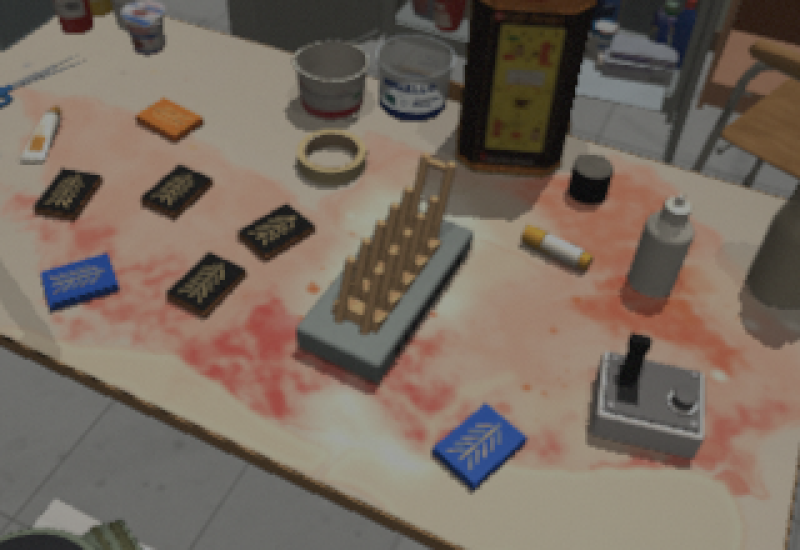

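The pictures show four black blocks at top-crop (93,283), (187,233), (305,240) and (280,327). There are also two blue look-alikes and one orange one. The rack is around (430,265) with its high back bar away from the robot, and the switchbox is at (668,290) with the lever up. Next I fit box outlines to the edges in both views.

```bash
cat > fit.py <<'E'
from h import *
from scipy.optimize import minimize
def grad(s):
    g=s["image"].astype(np.float32); G=0
    for c in range(3):
        G=np.maximum(G,np.hypot(cv2.Sobel(g[:,:,c],5,1,0),cv2.Sobel(g[:,:,c],5,0,1)))
    G=cv2.GaussianBlur(G,(0,0),0.8); return np.minimum(G,np.percentile(G,98))
def edges(L,W,z0,z1,s,p):
    c=[(a*L/2,b*W/2) for a,b in((1,1),(1,-1),(-1,-1),(-1,1))]
    M=np.array([[np.cos(p[2]),-np.sin(p[2])],[np.sin(p[2]),np.cos(p[2])]])
    c=[M@np.array(q)+p[:2] for q in c]; E=[]
    for i in range(4):
        a,b=c[i],c[(i+1)%4]
        E.append((np.r_[a,z1],np.r_[b,z1]))
        n=(a+b)/2-np.array(p[:2])
        if n@(np.array(s["eye"])[:2]-(a+b)/2)>0 : E.append((np.r_[a,z0],np.r_[b,z0]))
    return E
def score(p,L,W,h,S):
    t=0
    for s,G in S:
        P=[]
        for a,b in edges(L,W,0,h,s,p):
            for k in np.linspace(0,1,30): P.append(proj(s,a+(b-a)*k))
        P=np.array(P,np.float32)
        t+=cv2.remap(G,P[:,0],P[:,1],1).mean()/G.max()
    return -t
def fit(p0,L,W,h,S,r=.012,yr=.3):
    best=None
    rng=np.random.default_rng(0)
    c=[np.array(p0)+rng.uniform(-1,1,3)*[r,r,yr] for _ in range(250)]+[np.array(p0)]
    c.sort(key=lambda p:score(p,L,W,h,S))
    for p in c[:4]:
        m=minimize(score,p,args=(L,W,h,S),method="Nelder-Mead",options=dict(initial_simplex=p+np.array([[0,0,0],[.004,0,0],[0,.004,0],[0,0,.06]])))
        if best is None or m.fun<best.fun: best=m
    return best.x,-best.fun
def dark(s,px):
    x,y=np.int32(np.round(px)); return s["image"][y-2:y+3,x-2:x+3].reshape(-1,3).mean(0)
E
cat > look.py <<'E'
from fit import *
import sys
S={n:cam(n) for n in("top","scene")}; SG=[(s,grad(s)) for s in S.values()]
def blocks():
    out=[]
    for l in env.landmark_of("top","block_0"):
        px=l["position"]; c=dark(S["top"],px); w=at(S["top"],px,.0)
        if c.max()-c.min()<45 and c.mean()<110: out.append((w,l["conf"],c))
    return out
if __name__=="__main__":
    for w,cf,c in blocks():
        p,sc=fit([w[0],w[1],0],.084,.06,.014,SG)
        for nm,sg in(("T",SG[:1]),("S",SG[1:])): print("  ",nm,np.round(fit(p,.084,.06,.014,sg,.005,.1)[0],4))
        print("block",np.round(w,3),round(cf,2),np.round(c),np.round(p,4),round(sc,2))
E
python3 - <<'E'
from look import *
exec(open("look.py").read().split('__main__":')[1].replace("\n    ","\n"))
for nm,d in(("rack",(.25,.11,.04)),("switchbox",(.09,.11,.045))):
    l=env.landmark_of("top",nm)[0]["position"]; w=at(S["top"],l,0)
    p,sc=fit([w[0],w[1],0],*d,SG,.025,.2)
    print(nm,np.round(w,3),np.round(p,4),round(sc,2))
    for a,sg in(("T",SG[:1]),("S",SG[1:])): print("  ",a,np.round(fit(p,*d,sg,.006,.06)[0],4))
for n in S:
  for th,z in(("slot_0",.05),("button_top",.06),("lever_tip",.1)):
    for l in env.landmark_of(n,th): print(n,th,np.round(at(S[n],l["position"],z),3),round(l["conf"],2))
E
```

```text
T [0.5063 0.4424 0.2089]
   S [0.5057 0.4391 0.2614]
block [0.502 0.447 0.   ] 0.78 [73. 69. 45.] [0.5062 0.4413 0.2235] 1.83
   T [ 0.5724  0.1536 -0.3591]
   S [ 0.5696  0.1519 -0.4149]
block [0.563 0.156 0.   ] 0.64 [73. 70. 46.] [ 0.5711  0.153  -0.3844] 1.85
   T [ 0.5789  0.3155 -0.0833]
   S [ 0.5763  0.3122 -0.0451]
block [0.59  0.325 0.   ] 0.56 [75. 71. 46.] [ 0.5782  0.3143 -0.0641] 1.83
   T [ 0.4533  0.182  -0.0932]
   S [ 0.451   0.1797 -0.098 ]
block [0.469 0.181 0.   ] 0.56 [71. 68. 45.] [ 0.4521  0.1809 -0.097 ] 1.84
rack [ 0.535 -0.031  0.   ] [ 0.5424 -0.0257 -0.0549] 1.44
   T [ 0.5426 -0.0244 -0.0567]
   S [ 0.542  -0.0262 -0.0576]
switchbox [ 0.512 -0.336  0.   ] [ 0.5103 -0.3451  0.1453] 1.36
   T [ 0.5132 -0.3441  0.1791]
   S [ 0.5085 -0.3458  0.1656]
top slot_0 [ 0.537 -0.02   0.05 ] 0.88
top slot_0 [ 0.509 -0.026  0.05 ] 0.84
top slot_0 [ 0.481 -0.006  0.05 ] 0.82
top slot_0 [ 0.595 -0.038  0.05 ] 0.8
top slot_0 [ 0.584 -0.014  0.05 ] 0.57
top button_top [ 0.465 -0.018  0.06 ] 0.48
top button_top [ 0.516 -0.38   0.06 ] 0.39
top button_top [0.573 0.295 0.06 ] 0.38
top lever_tip [ 0.533 -0.318  0.1  ] 0.47
scene slot_0 [ 0.537 -0.027  0.05 ] 0.94
scene slot_0 [ 0.479 -0.013  0.05 ] 0.8
scene slot_0 [ 0.623 -0.025  0.05 ] 0.8
scene slot_0 [ 0.503 -0.02   0.05 ] 0.75
scene slot_0 [ 0.569 -0.029  0.05 ] 0.59
scene slot_0 [0.455 0.392 0.05 ] 0.47
scene button_top [ 0.515 -0.386  0.06 ] 0.51
scene lever_tip [ 0.53  -0.317  0.1  ] 0.45
```

Request:
{"name": "move_arm", "arguments": {"twist": [[0,0,-0.151],[0,0,-0.151],[0,0,-0.151],[0,0,0],[0,0,0],[0,0,0],[0,0,0],[0,0,0],[0,0,0],[0,0,0]], "slide": [[0,0,0],[0,0,0],[0,0,0],[-0.017,-0.058,0],[-0.017,-0.058,0],[-0.017,-0.058,0],[-0.017,-0.058,0],[-0.017,-0.058,0],[-0.017,-0.058,0],[-0.017,-0.058,0]], "gripper": [0,0,0,0,0,0,0,0,0,0], "newtons": 20}}

```text
t: 3.0
position: [0.371, 0.1093, 0.2223]
tool_rot: [3.141, 0.001, -3.141]
wrist_force: [0.3, -0.1, -0.4]
finger_gap: 0.0008
grip_force: 0.0
```

Request:
{"name": "move_arm", "arguments": {"twist": [[0,0,0],[0,0,0],[0,0,0],[0,0,0],[0,0,0],[0,0,0],[0,0,0],[0,0,0],[0,0,0],[0,0,0]], "slide": [[-0.017,-0.058,0],[-0.017,-0.058,0],[-0.017,-0.058,0],[-0.017,-0.058,0],[-0.017,-0.058,0],[-0.017,-0.058,0],[-0.017,-0.058,0],[-0.017,-0.058,0],[-0.005,-0.027,0],[0,0,0]], "gripper": [0,0,0,0,0,0,0,0,0,0]}}

```text
t: 4.25
position: [0.5117, -0.3816, 0.221]
tool_rot: [3.141, -0.001, 3.139]
wrist_force: [0.6, 0.4, -0.2]
finger_gap: 0.0008
grip_force: 0.0
```

Request:
{"name": "move_arm", "arguments": {"twist": [[0,0,0],[0,0,0],[0,0,0],[0,0,0],[0,0,0],[0,0,0],[0,0,0],[0,0,0],[0,0,0],[0,0,0]], "slide": [[0,0,0.05],[0,0,0.05],[0,0,0.04],[0,0,0.01],[0,0,0.006],[0,0,0.004],[0,0,0.002],[0,0,0],[0,0,0],[0,0,0]], "gripper": [0,0,0,0,0,0,0,0,0,0]}}

```text
t: 5.5
position: [0.5125, -0.3798, 0.0622]
tool_rot: [-3.141, 0.002, 3.141]
wrist_force: [-1.2, 3.2, 7.4]
finger_gap: 0.0005
grip_force: 3.9
```

Request:
{"name": "move_arm", "arguments": {"twist": [[0,0,0],[0,0,0],[0,0,0],[0,0,0],[0,0,0],[0,0,0],[0,0,0],[0,0,0],[0,0,0],[0,0,0]], "slide": [[0,0,-0.04],[0,0,-0.05],[0,0,-0.05],[0,0,-0.06],[0.06,0,0],[0.06,0,0],[0.06,0,0],[0,0,0],[0,0,0],[0,0,0]], "gripper": [0,0,0,0,0,0.09,0.09,0.09,0.09,0.09]}}

```text
t: 6.75
position: [0.333, -0.3803, 0.26]
tool_rot: [-3.141, 0.001, -3.14]
wrist_force: [0.6, 0.0, 0.4]
finger_gap: 0.0476
grip_force: 0.0
```

Run:
```python
from look import *
s=S["scene"]; im=cv2.resize(s["image"][:,:,::-1],None,fx=5,fy=5,interpolation=cv2.INTER_CUBIC); 
t=S["top"]; tm=cv2.resize(t["image"][:,:,::-1],None,fx=5,fy=5,interpolation=cv2.INTER_CUBIC)
c0=np.array([.5424,-.0255]); y=-.056
M=np.array([[np.cos(y),-np.sin(y)],[np.sin(y),np.cos(y)]])
def W(x,yy,z): return np.r_[c0+M@[x,yy],z]
for S_,I in((s,im),(t,tm)):
  def dot(P,c): q=(proj(S_,P)+.5)*5-.5; cv2.circle(I,(int(round(q[0])),int(round(q[1]))),3,c,-1)
  for a in(-.125,.125):
    for b in(-.055,.055): dot(W(a,b,.04),(0,0,255))
  for k in range(6):
    for b in (-.017,.017):   # dowel tip hypothesis: pitch centred, dowel base plane
      x0=-.085+.034*k; u=.072 if k<5 else .096
      dot(W(x0+u*.342,b,.05+u*.94),(0,255,0))
  for k in range(5): dot(W(-.068+.034*k,0,.05),(255,0,0))
r=proj(s,np.r_[c0,.07]); x,yy=int(r[0]*5),int(r[1]*5)
a=im[yy-290:yy+290,x-200:x+195]
r=proj(t,np.r_[c0,.05]); x,yy=int(r[0]*5),int(r[1]*5)
b=tm[yy-290:yy+290,x-200:x+200]
cv2.imwrite("pics/rk.png",np.hstack([a,b]))
r=proj(s,[.51,-.345,.06]); x,yy=int(r[0]),int(r[1])
cv2.imwrite("pics/sw.png",cv2.resize(s["image"][yy-50:yy+50,x-50:x+50,::-1],None,fx=4,fy=4))
```

```text
(no output)
```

View pics/rk.png

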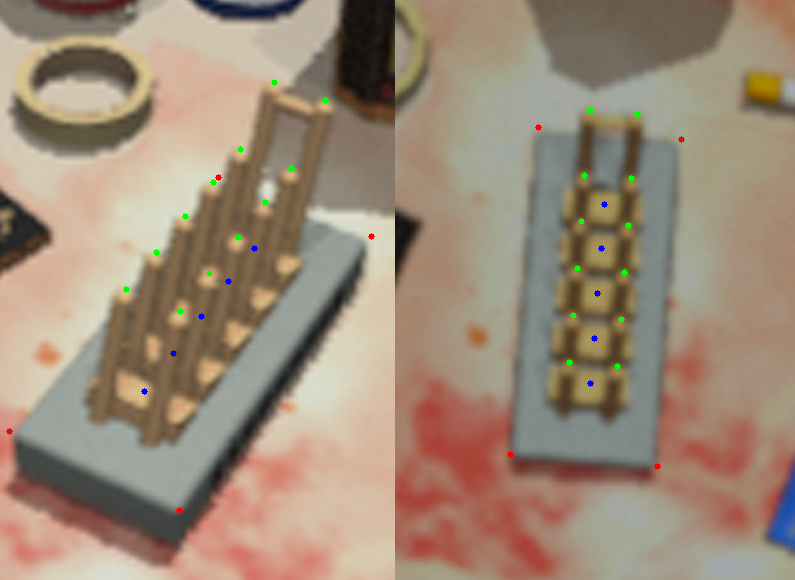

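View pics/sw.png

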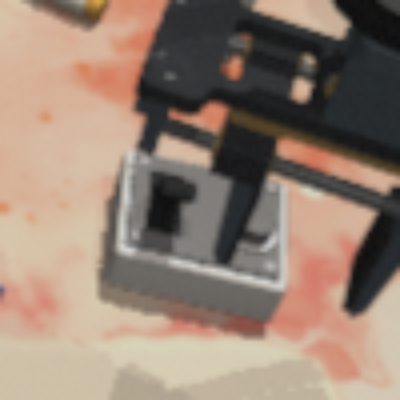

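The rack overlay fits: the blue seat dots sit on the seats in both views, about 2 mm too far back. The lever at about (165,195) in the switch crop looks dropped toward the front. I'll check it again later with the view clear. Now the planner helper.

```bash
cat > plan.py <<'E'
from h import *
import json
A=np.radians(35); RC=np.array([.5424,-.0255]); RY=-.056
def pose():
    o=env.get_obs(); return o["position"],R.from_euler('xyz',o["tool_rot"])
def pickR(yaw,a=A):   # tool x=-u, y=block y, z down, leaning out past the far end
    return R.from_euler('z',yaw)*R.from_euler('y',a)*R.from_matrix(np.diag([-1.,1,-1]))
def pick(b,u=.0195,z=.0177):  # TCP for block pose b=(x,y,yaw)
    return np.array([b[0]+u*np.cos(b[2]),b[1]+u*np.sin(b[2]),z]),pickR(b[2])
def slot(k,lift,dx=-.0015):      # block mid pose, mid-gap in slot k
    Rz=R.from_euler('z',RY); up=np.array([.342,0,.94])
    p=np.array([-.068+.034*k+dx,0,.05])+up*(.042+lift)
    M=np.c_[up,[0,1,0],np.cross(up,[0,1,0])]
    return np.r_[RC,0]+Rz.apply(p),Rz*R.from_matrix(M)
def rows(wp):
    """wp: (pos,R,n,grip) ; prints rows, rounded"""
    p,r=pose(); T,S,G=[],[],[]
    for P,Q,n,g in wp:
        for i in range(n):
            f=n-i
            d=r.inv().apply((np.array(P)-p)/f); d=np.round(d,3 if f>1 else 4)
            w=np.round((r.inv()*Q).as_rotvec()/f,3)
            p=p+r.apply(d); r=r*R.from_rotvec(w)
            S.append(d.tolist()); T.append(w.tolist()); G.append(g)
            if np.linalg.norm(d)>.061 or np.linalg.norm(w)>.18: print("BIG",np.linalg.norm(d),np.linalg.norm(w))
    while len(T)%10: T.append([0,0,0]);S.append([0,0,0]);G.append(G[-1])
    for i in range(0,len(T),10): print(json.dumps({"twist":T[i:i+10],"slide":S[i:i+10],"gripper":G[i:i+10]}))
E
python3 - <<'E'
from plan import *
P,Q=pick((.5711,.153,-.384)); p,r=pose()
up=np.array([0,0,1])
rows([([.45,-.10,.28],r,6,.09),(P+up*.12,Q,8,.09),(P+up*.05,Q,3,.09),(P,Q,3,.09)])
E
```

```text
{"twist": [[0.0, 0.0, 0.0], [0.0, 0.0, 0.0], [0.0, 0.0, 0.0], [0.0, 0.0, 0.0], [0.0, 0.0, 0.0], [0.0, 0.0, 0.0], [-0.015, 0.075, 0.047], [-0.015, 0.075, 0.047], [-0.015, 0.076, 0.047], [-0.014, 0.075, 0.047]], "slide": [[-0.02, 0.047, -0.003], [-0.02, 0.047, -0.003], [-0.019, 0.046, -0.004], [-0.02, 0.047, -0.003], [-0.019, 0.046, -0.004], [-0.0196, 0.0469, -0.0033], [-0.017, 0.031, 0.018], [-0.017, 0.031, 0.017], [-0.017, 0.032, 0.016], [-0.017, 0.032, 0.015]], "gripper": [0.09, 0.09, 0.09, 0.09, 0.09, 0.09, 0.09, 0.09, 0.09, 0.09]}
{"twist": [[-0.015, 0.076, 0.046], [-0.014, 0.075, 0.047], [-0.015, 0.076, 0.046], [-0.014, 0.075, 0.047], [-0.0, 0.0, -0.0], [-0.0, 0.0, -0.0], [-0.0, 0.0, -0.0], [-0.0, 0.0, -0.0], [-0.0, 0.0, -0.0], [-0.0, 0.0, -0.0]], "slide": [[-0.016, 0.033, 0.015], [-0.016, 0.034, 0.014], [-0.016, 0.034, 0.013], [-0.0145, 0.0341, 0.012], [-0.013, 0.0, 0.019], [-0.014, 0.0, 0.019], [-0.0132, 0.0001, 0.0193], [-0.01, -0.0, 0.014], [-0.009, -0.0, 0.014], [-0.0096, -0.0, 0.013]], "gripper": [0.09, 0.09, 0.09, 0.09, 0.09, 0.09, 0.09, 0.09, 0.09, 0.09]}
```

Request:
{"name": "move_arm", "arguments": {"twist": [[0,0,0],[0,0,0],[0,0,0],[0,0,0],[0,0,0],[0,0,0],[-0.015,0.075,0.047],[-0.015,0.075,0.047],[-0.015,0.076,0.047],[-0.014,0.075,0.047]], "slide": [[-0.02,0.047,-0.003],[-0.02,0.047,-0.003],[-0.019,0.046,-0.004],[-0.02,0.047,-0.003],[-0.019,0.046,-0.004],[-0.0196,0.0469,-0.0033],[-0.017,0.031,0.018],[-0.017,0.031,0.017],[-0.017,0.032,0.016],[-0.017,0.032,0.015]], "gripper": [0.09,0.09,0.09,0.09,0.09,0.09,0.09,0.09,0.09,0.09], "newtons": 40}}

```text
t: 8.1
position: [0.5198, 0.0245, 0.2083]
tool_rot: [3.111, -0.307, 2.957]
wrist_force: [-0.4, 0.0, 0.3]
finger_gap: 0.0903
grip_force: 0.0
```

Request:
{"name": "move_arm", "arguments": {"twist": [[-0.015,0.076,0.046],[-0.014,0.075,0.047],[-0.015,0.076,0.046],[-0.014,0.075,0.047],[0,0,0],[0,0,0],[0,0,0],[0,0,0],[0,0,0],[0,0,0]], "slide": [[-0.016,0.033,0.015],[-0.016,0.034,0.014],[-0.016,0.034,0.013],[-0.0145,0.0341,0.012],[-0.013,0,0.019],[0,0,0],[0,0,0],[0,0,0],[0,0,0],[0,0,0]], "gripper": [0.09,0.09,0.09,0.09,0.09,0.09,0.09,0.09,0.09,0.09]}}

```text
t: 9.35
position: [0.5885, 0.1454, 0.1155]
tool_rot: [3.141, -0.61, 2.756]
wrist_force: [0.0, 0.1, -0.3]
finger_gap: 0.0897
grip_force: 0.0
```

```bash
python3 look.py
python3 - <<'E'
from plan import *
P,Q=pick((.5711,.153,-.384)); p,r=pose()
print(p-P,(r.inv()*Q).as_rotvec())
s=cam("scene"); q=proj(s,[.55,.16,.05]).astype(int); cv2.imwrite("pics/g1.png",cv2.resize(s["image"][q[1]-70:q[1]+70,q[0]-80:q[0]+80,::-1],None,fx=4,fy=4,interpolation=3))
rows([(P+[0,0,.02],Q,4,.09),(P,Q,3,.09)])
E
```

```text
T [ 0.579   0.3155 -0.0799]
   S [ 0.576   0.3121 -0.0471]
block [0.582 0.324 0.   ] 0.89 [78. 74. 49.] [ 0.5783  0.3142 -0.0632] 1.83
   T [0.5064 0.4424 0.2157]
   S [0.5133 0.4204 0.5275]
block [0.497 0.442 0.   ] 0.81 [79. 75. 49.] [0.5064 0.4424 0.2157] 1.06
   T [ 0.5696  0.1565 -0.6782]
   S [ 0.5698  0.1534 -0.381 ]
block [0.574 0.162 0.   ] 0.47 [67. 70. 54.] [ 0.5699  0.1539 -0.4102] 1.16
[-0.00075338 -0.00019076  0.09739351] [ 0.00063015  0.0003609  -0.00140129]
{"twist": [[0.0, 0.0, -0.0], [0.0, 0.0, -0.0], [0.0, 0.0, -0.001], [0.001, 0.0, -0.0], [-0.0, 0.0, -0.0], [-0.0, 0.0, -0.0], [-0.0, 0.0, -0.0], [0, 0, 0], [0, 0, 0], [0, 0, 0]], "slide": [[-0.011, 0.0, 0.016], [-0.011, 0.0, 0.016], [-0.011, 0.0, 0.015], [-0.0118, 0.0004, 0.016], [-0.004, 0.0, 0.005], [-0.004, 0.0, 0.006], [-0.0035, 0.0001, 0.0053], [0, 0, 0], [0, 0, 0], [0, 0, 0]], "gripper": [0.09, 0.09, 0.09, 0.09, 0.09, 0.09, 0.09, 0.09, 0.09, 0.09]}
```

View pics/g1.png

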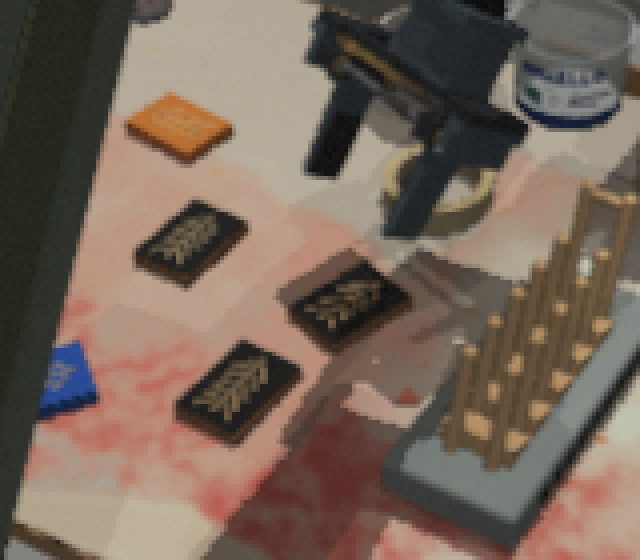

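The gripper straddles the block at about (350,305) in this crop, tilted as planned. The tape roll behind is clear of it. Descending and gripping.

Request:
{"name": "move_arm", "arguments": {"twist": [[0,0,0],[0,0,0],[0,0,0],[0,0,0],[0,0,0],[0,0,0],[0,0,0],[0,0,0],[0,0,0],[0,0,0]], "slide": [[-0.011,0,0.016],[-0.011,0,0.016],[-0.011,0,0.015],[-0.012,0,0.016],[-0.004,0,0.005],[-0.004,0,0.006],[-0.003,0,0.005],[0,0,0],[0,0,0],[0,0,0]], "gripper": [0.09,0.09,0.09,0.09,0.09,0.09,0.09,0.09,0.03,0.03]}}

```text
t: 10.8
position: [0.5891, 0.1453, 0.0185]
tool_rot: [-3.142, -0.61, 2.756]
wrist_force: [0.0, 0.5, -0.0]
finger_gap: 0.0727
grip_force: 0.0
```

Request:
{"name": "move_arm", "arguments": {"twist": [[0,0,0],[0,0,0],[0,0,0],[0,0,0],[0,0,0],[0,0,0],[0,0,0],[0,0,0],[0,0,0],[0,0,0]], "slide": [[0,0,0],[0,0,0],[0,0,0],[0,0,0],[0,0,0],[0,0,0],[0,0,0],[0,0,0],[0,0,0],[0,0,0]], "gripper": [0.03,0.03,0.03,0.03,0.03,0.03,0.03,0.03,0.03,0.03]}}

```text
t: 12.05
position: [0.5893, 0.1455, 0.0183]
tool_rot: [3.141, -0.61, 2.756]
wrist_force: [3.4, 2.6, 4.4]
finger_gap: 0.0589
grip_force: 40.0
```

```bash
cat >> plan.py <<'E'
def grasped(b):   # call at grasp: stores block mid pose in tool frame (gripper centres it along tool y)
    p,r=pose(); Rb=R.from_euler('z',b[2]); t=r.inv().apply(np.array([b[0],b[1],.007])-p); t[1]=0
    q=(r.inv()*Rb).as_rotvec(); q[[0,2]]=0
    json.dump([t.tolist(),q.tolist()],open("g.json","w")); print("block in tool",np.round(t,4),np.round(q,3))
def place(k,lift,dx=-.0015):
    t,q=json.load(open("g.json")); P,B=slot(k,lift,dx); Q=B*R.from_rotvec(q).inv(); return P-Q.apply(t),Q
E
python3 - <<'E'
from plan import *
b=(.5705,.1535,-.385); grasped(b); p,r=pose(); print(p)
P1,Q=place(3,.10); P0,_=place(3,.012); print(P1,P0)
rows([(p+[-.03,-.03,.15],r,4,.03),(P1+[-.03,.03,.06],Q,10,.03),(P1,Q,3,.03),(P1,Q,3,.03)])
E
```

```text
block in tool [0.0102 0.     0.0209] [0.    2.531 0.   ]
[0.58925798 0.14554573 0.01830176]
[ 0.61968727 -0.02983262  0.20648878] [ 0.58963845 -0.02814812  0.12376878]
{"twist": [[0.0, 0.0, 0.0], [0.0, 0.0, 0.0], [0.0, 0.0, 0.0], [0.0, 0.0, 0.0], [0.0, -0.121, -0.035], [0.0, -0.121, -0.035], [0.0, -0.121, -0.035], [-0.0, -0.121, -0.035], [-0.0, -0.121, -0.035], [-0.0, -0.121, -0.035]], "slide": [[0.025, -0.01, -0.028], [0.025, -0.01, -0.028], [0.025, -0.01, -0.029], [0.0245, -0.009, -0.0285], [-0.0, -0.01, -0.012], [-0.001, -0.01, -0.012], [-0.003, -0.01, -0.012], [-0.004, -0.01, -0.011], [-0.005, -0.01, -0.011], [-0.005, -0.01, -0.01]], "gripper": [0.03, 0.03, 0.03, 0.03, 0.03, 0.03, 0.03, 0.03, 0.03, 0.03]}
{"twist": [[-0.0, -0.121, -0.035], [-0.0, -0.121, -0.035], [-0.0, -0.121, -0.035], [-0.0, -0.121, -0.036], [-0.0, -0.0, 0.0], [-0.0, -0.0, 0.0], [-0.0, -0.0, 0.0], [-0.0, -0.0, 0.0], [-0.0, -0.0, 0.0], [-0.0, -0.0, 0.0]], "slide": [[-0.006, -0.01, -0.01], [-0.007, -0.01, -0.009], [-0.008, -0.01, -0.008], [-0.0088, -0.0111, -0.0068], [0.003, -0.009, 0.022], [0.003, -0.01, 0.023], [0.0026, -0.0093, 0.0223], [-0.0, 0.0, -0.0], [-0.0, 0.0, -0.0], [-0.0, 0.0, -0.0]], "gripper": [0.03, 0.03, 0.03, 0.03, 0.03, 0.03, 0.03, 0.03, 0.03, 0.03]}
```

Request:
{"name": "move_arm", "arguments": {"twist": [[0,0,0],[0,0,0],[0,0,0],[0,0,0],[0,-0.121,-0.035],[0,-0.121,-0.035],[0,-0.121,-0.035],[0,-0.121,-0.035],[0,-0.121,-0.035],[0,-0.121,-0.035]], "slide": [[0.025,-0.01,-0.028],[0.025,-0.01,-0.028],[0.025,-0.01,-0.029],[0.0245,-0.009,-0.0285],[0,-0.01,-0.012],[-0.001,-0.01,-0.012],[-0.003,-0.01,-0.012],[-0.004,-0.01,-0.011],[-0.005,-0.01,-0.011],[-0.005,-0.01,-0.01]], "gripper": [0.03,0.03,0.03,0.03,0.03,0.03,0.03,0.03,0.03,0.03]}}

```text
t: 13.3
position: [0.5758, 0.0435, 0.2251]
tool_rot: [3.095, 0.123, 2.951]
wrist_force: [-0.0, -0.3, -1.6]
finger_gap: 0.0595
grip_force: 40.0
```

Request:
{"name": "move_arm", "arguments": {"twist": [[0,-0.121,-0.035],[0,-0.121,-0.035],[0,-0.121,-0.035],[0,-0.121,-0.036],[0,0,0],[0,0,0],[0,0,0],[0,0,0],[0,0,0],[0,0,0]], "slide": [[-0.006,-0.01,-0.01],[-0.007,-0.01,-0.009],[-0.008,-0.01,-0.008],[-0.0088,-0.0111,-0.0068],[0.003,-0.009,0.022],[0.003,-0.01,0.023],[0.0026,-0.0093,0.0223],[0,0,0],[0,0,0],[0,0,0]], "gripper": [0.03,0.03,0.03,0.03,0.03,0.03,0.03,0.03,0.03,0.03]}}

```text
t: 14.55
position: [0.6195, -0.0297, 0.2071]
tool_rot: [-3.14, 0.612, 3.087]
wrist_force: [0.6, -0.5, -1.2]
finger_gap: 0.0592
grip_force: 40.0
```

```bash
cat > ov.py <<'E'
from plan import *
def overlay(k,name):
    t,q=json.load(open("g.json")); p,r=pose(); C=p+r.apply(t); B=r*R.from_rotvec(q)
    P1,Q=place(k,.1); print("pose err",np.round(p-P1,4),np.round((r.inv()*Q).as_rotvec(),3))
    out=[]
    for n in("scene","top"):
        s=cam(n); I=cv2.resize(s["image"][:,:,::-1],None,fx=5,fy=5,interpolation=cv2.INTER_CUBIC)
        def dot(P,c): x=(proj(s,P)+.5)*5-.5; cv2.circle(I,(int(round(x[0])),int(round(x[1]))),3,c,-1)
        for a in(-.042,.042):
            for b in(-.03,.03):
                for c in(-.007,.007): dot(C+B.apply([a,b,c]),(0,255,0) if c>0 else (0,0,255))
        x=(proj(s,C)*5).astype(int); out.append(I[max(0,x[1]-200):x[1]+270,x[0]-200:x[0]+195])
    h=min(o.shape[0] for o in out); cv2.imwrite("pics/"+name+".png",np.hstack([o[:h] for o in out]))
E
python3 -c "
from ov import *
overlay(3,'ov1')
P,Q=place(3,.04);P2,_=place(3,.008);P3,_=place(3,.001)
rows([(P,Q,3,.03),(P2,Q,3,.03),(P3,Q,3,.03)])"
```

```text
pose err [-0.0002  0.0002  0.0006] [-0.001 -0.     0.001]
{"twist": [[-0.0, 0.0, 0.0], [-0.0, 0.0, 0.001], [-0.0, 0.0, 0.0], [-0.0, 0.0, 0.0], [-0.0, 0.0, 0.0], [-0.0, 0.0, 0.0], [-0.0, 0.0, 0.0], [-0.0, 0.0, 0.0], [-0.0, 0.0, 0.0], [0, 0, 0]], "slide": [[0.016, -0.0, 0.012], [0.017, -0.0, 0.011], [0.0165, -0.0001, 0.012], [0.009, 0.0, 0.006], [0.009, 0.0, 0.006], [0.0082, 0.0, 0.0063], [0.002, 0.0, 0.001], [0.002, 0.0, 0.002], [0.0017, 0.0, 0.001], [0, 0, 0]], "gripper": [0.03, 0.03, 0.03, 0.03, 0.03, 0.03, 0.03, 0.03, 0.03, 0.03]}
```

View pics/ov1.png

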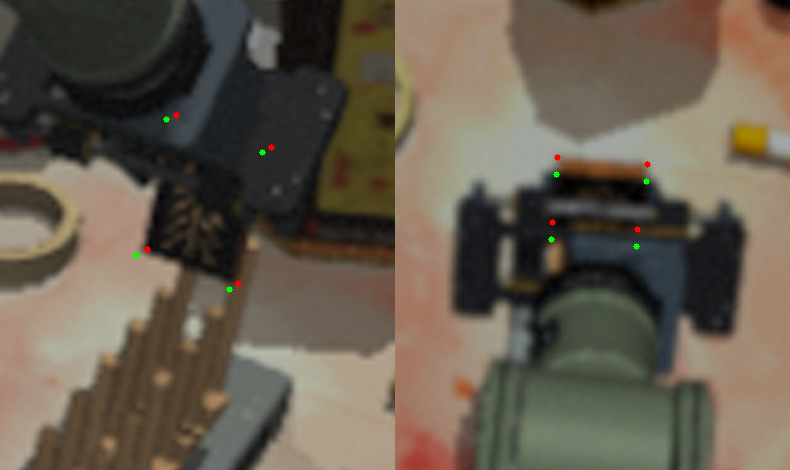

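The overlay shows the held block: the top view agrees to about 1 mm, and the scene view has it about 3 mm to the back-right. Before inserting I refine the rack pose from the dowel outlines in the first pictures.

```bash
cat > rf.py <<'E'
from fit import *
meta={}
ims={n:cv2.imread(f"pics/{n}0.png")[:,:,::-1] for n in("top","scene")}
S=[]
for n in ims:
    s=cam(n); s["image"]=ims[n]; S.append((s,grad(s)))
def pts(s,p,h):
    c,si=np.cos(p[2]),np.sin(p[2]); M=np.array([[c,-si],[si,c]]); out=[]
    up=np.array([.342,0,.94]); U=np.r_[M@up[:2],.94]
    for k in range(6):
        for b in(-.017,.017):
            B=np.array([*(np.array(p[:2])+M@[-.085+.034*k,b]),.05]); u=.096 if k==5 else .072
            v=B-np.array(s["eye"]); n=np.cross(v,U); n/=np.linalg.norm(n)
            for t in np.linspace(.5,1,12):
                for sg in(-1,1): out.append(proj(s,B+U*u*t+n*.006*sg))
    return np.float32(out)
def sc(p,SS,w=1):
    t=0
    for s,G in SS:
        P=pts(s,p,0); t+=cv2.remap(G,P[:,0],P[:,1],1).mean()/G.max()
    return -t
for nm,SS in(("both",S),("top",S[:1]),("scene",S[1:])):
    g=[(sc((.5424+a,-.0255+b,-.056+y),SS),a,b,y) for a in np.arange(-.012,.0121,.001) for b in np.arange(-.008,.0081,.001) for y in(-.015,0,.015)]
    g.sort(); print(nm,np.round(g[:4],4).tolist(),"base",round(sc((.5424,-.0255,-.056),SS),3))
E
python3 rf.py
```

```text
both [[-1.317, -0.006, 0.001, 0.0], [-1.3163, -0.005, 0.001, 0.0], [-1.3156, -0.007, 0.001, 0.0], [-1.3144, -0.006, 0.001, -0.015]] base -1.276
top [[-0.8694, -0.01, 0.001, 0.0], [-0.8692, -0.011, 0.001, 0.0], [-0.8686, -0.011, 0.002, 0.0], [-0.868, -0.012, 0.002, 0.0]] base -0.783
scene [[-0.5185, 0.005, 0.003, -0.015], [-0.5179, 0.004, 0.003, -0.015], [-0.5175, 0.006, 0.003, -0.015], [-0.5173, 0.007, 0.004, -0.015]] base -0.493
```

```bash
python3 -c "
from rf import *
o=[]
for (s,G),(w,h) in zip(S,((390,590),(390,590))):
  I=cv2.resize(s['image'][:,:,::-1],None,fx=8,fy=8,interpolation=cv2.INTER_CUBIC)
  y=-.056;M=np.array([[np.cos(y),-np.sin(y)],[np.sin(y),np.cos(y)]])
  for k in range(6):
    for b in(-.017,.017):
      u=.096 if k==5 else .072
      q=(proj(s,np.r_[np.array([.5424,-.0255])+M@[-.085-.0015+.034*k+u*.342,b],.05+u*.94])+.5)*8-.5
      I[int(q[1])-1:int(q[1])+2,int(q[0])-1:int(q[0])+2]=(0,255,0)
  q=proj(s,[.555,-.026,.1])*8; x,yy=int(q[0]),int(q[1])
  o.append(I[yy-295:yy+295,x-195:x+195])
cv2.imwrite('pics/tips.png',np.hstack(o))"
```

```text
both [[-1.317, -0.006, 0.001, 0.0], [-1.3163, -0.005, 0.001, 0.0], [-1.3156, -0.007, 0.001, 0.0], [-1.3144, -0.006, 0.001, -0.015]] base -1.276
top [[-0.8694, -0.01, 0.001, 0.0], [-0.8692, -0.011, 0.001, 0.0], [-0.8686, -0.011, 0.002, 0.0], [-0.868, -0.012, 0.002, 0.0]] base -0.783
scene [[-0.5185, 0.005, 0.003, -0.015], [-0.5179, 0.004, 0.003, -0.015], [-0.5175, 0.006, 0.003, -0.015], [-0.5173, 0.007, 0.004, -0.015]] base -0.493
```

View pics/tips.png

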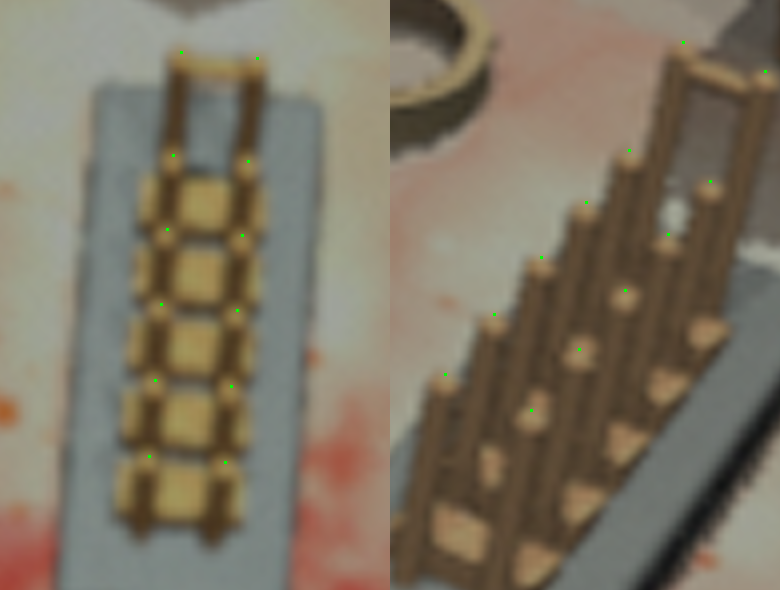

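Tip discs in both views sit about 3 mm toward -x of the dots, and the held block's lower end about 4 mm toward +x. I shift by about -5 mm, lower to just above the tips and compare directly.

```bash
python3 -c "
from ov import *
P,Q=place(3,.076,-.0065)
rows([(P,Q,4,.03)])"
```

```text
{"twist": [[-0.0, -0.0, 0.0], [-0.0, -0.0, 0.0], [-0.0, -0.0, 0.0], [-0.0, -0.0, 0.001], [0, 0, 0], [0, 0, 0], [0, 0, 0], [0, 0, 0], [0, 0, 0], [0, 0, 0]], "slide": [[0.006, 0.0, 0.003], [0.006, 0.0, 0.003], [0.006, 0.0, 0.003], [0.0057, 0.0, 0.0021], [0, 0, 0], [0, 0, 0], [0, 0, 0], [0, 0, 0], [0, 0, 0], [0, 0, 0]], "gripper": [0.03, 0.03, 0.03, 0.03, 0.03, 0.03, 0.03, 0.03, 0.03, 0.03]}
```

Request:
{"name": "move_arm", "arguments": {"twist": [[0,0,0],[0,0,0],[0,0,0],[0,0,0],[0,0,0],[0,0,0],[0,0,0],[0,0,0],[0,0,0],[0,0,0]], "slide": [[0.006,0,0.003],[0.006,0,0.003],[0.006,0,0.003],[0.006,0,0.002],[0,0,0],[0,0,0],[0,0,0],[0,0,0],[0,0,0],[0,0,0]], "gripper": [0.03,0.03,0.03,0.03,0.03,0.03,0.03,0.03,0.03,0.03]}}

```text
t: 16.1
position: [0.6063, -0.0292, 0.1835]
tool_rot: [-3.141, 0.611, 3.086]
wrist_force: [0.3, -0.6, -1.7]
finger_gap: 0.0594
grip_force: 40.0
```

```bash
python3 -c "
from ov import *
s=cam('scene'); I=cv2.resize(s['image'][:,:,::-1],None,fx=8,fy=8,interpolation=cv2.INTER_CUBIC)
q=proj(s,[.59,-.026,.12])*8; x,y=int(q[0]),int(q[1])
cv2.imwrite('pics/low1.png',I[y-300:y+250,x-300:x+300])
P,Q=place(3,.04,-.0065);P2,_=place(3,.008,-.0065);P3,_=place(3,.001,-.0065)
rows([(P,Q,3,.03),(P2,Q,3,.03),(P3,Q,3,.03)])"
```

```text
{"twist": [[-0.0, -0.0, 0.0], [-0.0, -0.0, 0.0], [-0.001, -0.001, 0.001], [0.0, 0.0, -0.0], [0.0, 0.0, -0.0], [0.0, 0.0, -0.0], [0.0, 0.0, -0.0], [0.0, 0.0, -0.0], [0.0, 0.0, -0.0], [0, 0, 0]], "slide": [[0.01, 0.0, 0.007], [0.01, 0.0, 0.007], [0.0091, 0.0002, 0.0064], [0.009, -0.0, 0.006], [0.009, -0.0, 0.006], [0.0082, -0.0, 0.0064], [0.002, -0.0, 0.001], [0.002, -0.0, 0.001], [0.0017, -0.0, 0.002], [0, 0, 0]], "gripper": [0.03, 0.03, 0.03, 0.03, 0.03, 0.03, 0.03, 0.03, 0.03, 0.03]}
```

View pics/low1.png

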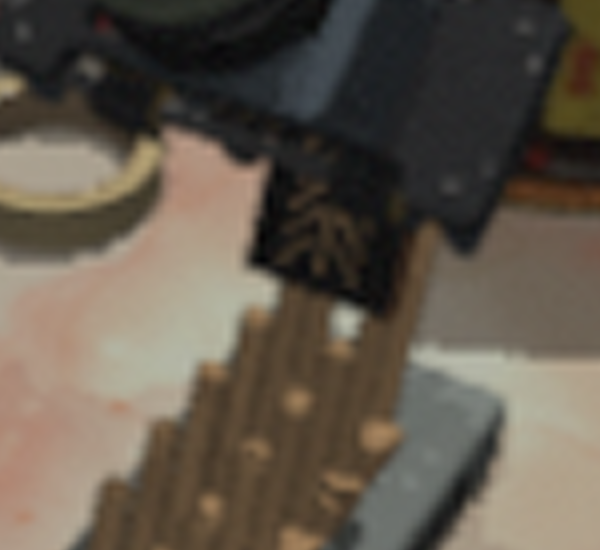

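The block's bottom edge, (248,264)-(390,315), sits behind the pair-3 tips at (255,313) and (340,345), about 3-6 mm too far back. I shift 3 mm forward and probe 12 mm down, watching the force.

Request:
{"name": "move_arm", "arguments": {"twist": [[0,0,0],[0,0,0],[0,0,0],[0,0,0],[0,0,0],[0,0,0],[0,0,0],[0,0,0],[0,0,0],[0,0,0]], "slide": [[0.0025,0,-0.0017],[0,0,0],[0.0016,0,0.0012],[0.0016,0,0.0012],[0.0016,0,0.0012],[0.0016,0,0.0012],[0.0016,0,0.0012],[0.0016,0,0.0012],[0,0,0],[0,0,0]], "gripper": [0.03,0.03,0.03,0.03,0.03,0.03,0.03,0.03,0.03,0.03]}}

```text
t: 17.4
position: [0.5999, -0.0289, 0.172]
tool_rot: [-3.14, 0.611, 3.087]
wrist_force: [4.3, -0.2, -4.1]
finger_gap: 0.0592
grip_force: 40.0
```

Force (+4, 0, -4) is along the slot normal. The block has entered and rubs the front dowels, so I go back 2 mm and continue down.

Request:
{"name": "move_arm", "arguments": {"twist": [[0,0,0],[0,0,0],[0,0,0],[0,0,0],[0,0,0],[0,0,0],[0,0,0],[0,0,0],[0,0,0],[0,0,0]], "slide": [[-0.0016,0,0.0011],[0,0,0],[0.0033,0,0.0023],[0.0033,0,0.0023],[0.0033,0,0.0023],[0.0033,0,0.0023],[0.0033,0,0.0023],[0.0033,0,0.0023],[0,0,0],[0,0,0]], "gripper": [0.03,0.03,0.03,0.03,0.03,0.03,0.03,0.03,0.03,0.03]}}

```text
t: 18.65
position: [0.5941, -0.0286, 0.1498]
tool_rot: [-3.14, 0.613, 3.086]
wrist_force: [6.1, 0.0, -1.2]
finger_gap: 0.0594
grip_force: 40.0
```

Request:
{"name": "move_arm", "arguments": {"twist": [[0,0,0],[0,0,0],[0,0,0],[0,0,0],[0,0,0],[0,0,0],[0,0,0],[0,0,0],[0,0,0],[0,0,0]], "slide": [[-0.0016,0,0.0011],[0,0,0],[0.0033,0,0.0023],[0.0033,0,0.0023],[0.0033,0,0.0023],[0.0033,0,0.0023],[0.0033,0,0.0023],[0.0033,0,0.0023],[0,0,0],[0,0,0]], "gripper": [0.03,0.03,0.03,0.03,0.03,0.03,0.03,0.03,0.03,0.03]}}

```text
t: 19.9
position: [0.5871, -0.0283, 0.1266]
tool_rot: [-3.14, 0.611, 3.087]
wrist_force: [7.4, -0.1, -2.3]
finger_gap: 0.0595
grip_force: 40.0
```

```bash
python3 -c "
from ov import *
p,r=pose()
for l in (0,.02): 
  P,Q=place(3,l,-.0055); d=p-P; up=R.from_euler('z',RY).apply([.342,0,.94]); nn=R.from_euler('z',RY).apply([.94,0,-.342]); print('lift',d@up+l,'n',d@nn, (r.inv()*Q).as_rotvec())
"
```

```text
lift 0.015147908314341317 n 0.00043164703248875714 [-0.0006342  -0.00051016  0.00079602]
lift 0.015136628314341309 n 0.0004316470324887674 [-0.0006342  -0.00051016  0.00079602]
```

Request:
{"name": "move_arm", "arguments": {"twist": [[0,0,0],[0,0,0],[0,0,0],[0,0,0],[0,0,0],[0,0,0],[0,0,0],[0,0,0],[0,0,0],[0,0,0]], "slide": [[-0.0016,0,0.0011],[0,0,0],[0.002,0,0.0014],[0.002,0,0.0014],[0.002,0,0.0014],[0.0016,0,0.0012],[0.0016,0,0.0012],[0.0008,0,0.0006],[0,0,0],[0,0,0]], "gripper": [0.03,0.03,0.03,0.03,0.03,0.03,0.03,0.03,0.03,0.03]}}

```text
t: 21.15
position: [0.5848, -0.0281, 0.1152]
tool_rot: [-3.141, 0.611, 3.086]
wrist_force: [0.3, -0.6, -0.9]
finger_gap: 0.0593
grip_force: 40.0
```

Request:
{"name": "move_arm", "arguments": {"twist": [[0,0,0],[0,0,0],[0,0,0],[0,0,0],[0,0,0],[0,0,0],[0,0,0],[0,0,0],[0,0,0],[0,0,0]], "slide": [[0.0008,0,0.0006],[0.0008,0,0.0006],[0.0008,0,0.0006],[0.0008,0,0.0006],[0,0,0],[0,0,0],[0,0,0],[0,0,0],[0,0,0],[0,0,0]], "gripper": [0.03,0.03,0.03,0.03,0.03,0.03,0.03,0.03,0.03,0.03]}}

```text
t: 22.4
position: [0.5835, -0.028, 0.1114]
tool_rot: [-3.14, 0.611, 3.087]
wrist_force: [0.5, -0.3, -1.0]
finger_gap: 0.0593
grip_force: 40.0
```

Request:
{"name": "move_arm", "arguments": {"twist": [[0,0,0],[0,0,0],[0,0,0],[0,0,0],[0,0,0],[0,0,0],[0,0,0],[0,0,0],[0,0,0],[0,0,0]], "slide": [[0.0008,0,0.0006],[0.0008,0,0.0006],[0.0008,0,0.0006],[0.0008,0,0.0006],[0,0,0],[0,0,0],[0,0,0],[0,0,0],[0,0,0],[0,0,0]], "gripper": [0.03,0.03,0.03,0.03,0.03,0.03,0.03,0.03,0.03,0.03]}}

```text
t: 23.65
position: [0.585, -0.0281, 0.1108]
tool_rot: [-3.14, 0.619, 3.087]
wrist_force: [-2.2, 1.8, 9.9]
finger_gap: 0.0594
grip_force: 40.0
```

Contact at 10 N upward, so it is on the seat. Release and retreat along the tool.

Request:
{"name": "move_arm", "arguments": {"twist": [[0,0,0],[0,0,0],[0,0,0],[0,0,0],[0,0,0],[0,0,0],[0,0,0],[0,0,0],[0,0,0],[0,0,0]], "slide": [[0,0,0],[0,0,0],[0,0,0],[0,0,-0.01],[0,0,-0.03],[0,0,-0.05],[0,0,-0.05],[-0.01,0.05,-0.02],[-0.01,0.05,-0.02],[0,0,0]], "gripper": [0.085,0.085,0.085,0.085,0.085,0.085,0.085,0.09,0.09,0.09]}}

```text
t: 24.9
position: [0.5018, 0.0751, 0.2665]
tool_rot: [3.141, 0.615, 3.093]
wrist_force: [0.2, 0.6, 0.1]
finger_gap: 0.0898
grip_force: 0.0
```

```bash
python3 look.py
python3 - <<'E'
from plan import *
s=cam("scene"); 
def crop(X,w,h,f):
    q=proj(s,X).astype(int); return cv2.resize(s["image"][q[1]-h:q[1]+h,q[0]-w:q[0]+w,::-1],None,fx=f,fy=f,interpolation=3)
a=crop([.56,-.026,.08],45,50,5);b=crop([.51,-.345,.06],30,50,5)
cv2.imwrite("pics/p1.png",np.hstack([a,b]))
for nn in("block_0_mid","lever_tip"):
  for n in("top","scene"):
    ss=cam(n)
    for l in env.landmark_of(n,nn): print(n,nn,np.round(at(ss,l["position"],.088),3),round(l["conf"],2))
E
```

```text
T [0.4941 0.4167 0.2286]
   S [0.4928 0.4131 0.2435]
block [0.498 0.427 0.   ] 0.84 [77. 72. 47.] [0.494  0.4152 0.236 ] 1.82
   T [ 0.6171 -0.032  -0.0478]
   S [ 0.6024 -0.0139 -0.0441]
block [ 0.619 -0.023  0.   ] 0.79 [36. 26. 16.] [ 0.6166 -0.0303 -0.0385] 1.19
   T [ 0.5789  0.3155 -0.08  ]
   S [ 0.5763  0.3123 -0.0467]
block [0.576 0.327 0.   ] 0.54 [73. 69. 46.] [ 0.5783  0.3143 -0.0709] 1.82
   T [ 0.455   0.1841 -0.0288]
   S [ 0.4507  0.1792 -0.0937]
block [0.459 0.179 0.   ] 0.53 [32. 29. 25.] [ 0.4516  0.1812 -0.1207] 1.54
top block_0_mid [ 0.574 -0.021  0.088] 0.18
scene block_0_mid [0.392 0.128 0.088] 0.65
top lever_tip [ 0.493 -0.318  0.088] 0.44
scene lever_tip [ 0.491 -0.325  0.088] 0.5
```

View pics/p1.png

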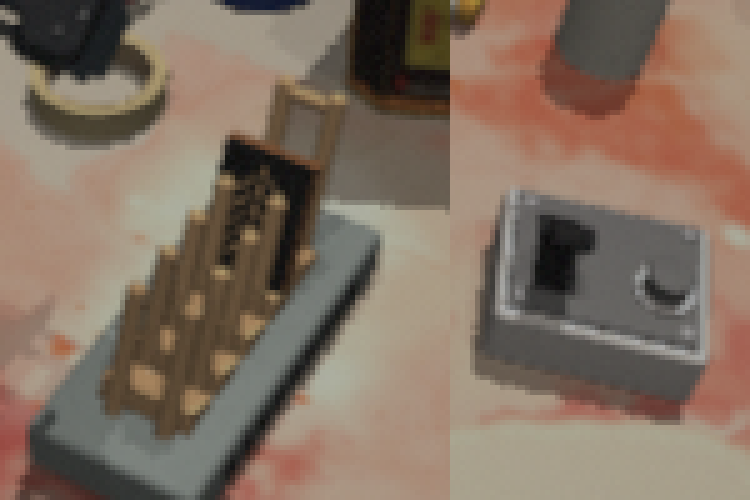

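Left: block seated in slot 3, leaning back, top edge at (225-320,140-165). Right: the lever lies toward the front and the button is out. The far block was knocked and is now at (.494,.415). Next is block (.453,.181).

Run:
```python
from plan import *
P,Q=pick((.4535,.1815,-.097))
rows([(P+[0,0,.11],Q,8,.09),(P+[0,0,.02],Q,3,.09),(P,Q,2,.09)])
```

```text
{"twist": [[-0.0, 0.152, 0.006], [-0.0, 0.152, 0.005], [-0.0, 0.153, 0.006], [-0.0, 0.152, 0.005], [-0.0, 0.153, 0.006], [-0.0, 0.152, 0.005], [-0.0, 0.153, 0.006], [-0.0, 0.152, 0.005], [-0.0, 0.0, 0.0], [-0.0, 0.0, 0.0]], "slide": [[0.013, 0.013, 0.011], [0.011, 0.013, 0.013], [0.009, 0.013, 0.015], [0.007, 0.013, 0.016], [0.005, 0.013, 0.017], [0.002, 0.014, 0.018], [-0.001, 0.013, 0.018], [-0.0032, 0.0137, 0.0176], [-0.017, 0.0, 0.025], [-0.017, 0.0, 0.024]], "gripper": [0.09, 0.09, 0.09, 0.09, 0.09, 0.09, 0.09, 0.09, 0.09, 0.09]}
{"twist": [[-0.0, 0.0, 0.0], [-0.0, 0.0, 0.0], [-0.0, 0.0, 0.0], [0, 0, 0], [0, 0, 0], [0, 0, 0], [0, 0, 0], [0, 0, 0], [0, 0, 0], [0, 0, 0]], "slide": [[-0.0176, 0.0, 0.0248], [-0.006, 0.0, 0.008], [-0.0055, 0.0, 0.0084], [0, 0, 0], [0, 0, 0], [0, 0, 0], [0, 0, 0], [0, 0, 0], [0, 0, 0], [0, 0, 0]], "gripper": [0.09, 0.09, 0.09, 0.09, 0.09, 0.09, 0.09, 0.09, 0.09, 0.09]}
```

Request:
{"name": "move_arm", "arguments": {"twist": [[0,0.152,0.006],[0,0.152,0.005],[0,0.153,0.006],[0,0.152,0.005],[0,0.153,0.006],[0,0.152,0.005],[0,0.153,0.006],[0,0.152,0.005],[0,0,0],[0,0,0]], "slide": [[0.013,0.013,0.011],[0.011,0.013,0.013],[0.009,0.013,0.015],[0.007,0.013,0.016],[0.005,0.013,0.017],[0.002,0.014,0.018],[-0.001,0.013,0.018],[-0.003,0.014,0.018],[-0.017,0,0.025],[-0.017,0,0.024]], "gripper": [0.09,0.09,0.09,0.09,0.09,0.09,0.09,0.09,0.09,0.09]}}

```text
t: 26.75
position: [0.4729, 0.1804, 0.0661]
tool_rot: [-3.141, -0.61, 3.045]
wrist_force: [0.5, 0.1, -0.1]
finger_gap: 0.0901
grip_force: 0.0
```

Run:
```python
from plan import *
P,Q=pick((.4535,.1815,-.097)); p,r=pose(); print(p-P,(r.inv()*Q).as_rotvec())
rows([(P+[0,0,.012],Q,3,.09),(P,Q,2,.09)])
```

```text
[-3.98290681e-05  8.25601009e-04  4.83622773e-02] [-0.00079609  0.00048093  0.00065097]
{"twist": [[-0.0, 0.0, 0.0], [-0.0, 0.0, 0.0], [-0.001, 0.0, 0.001], [0.0, 0.0, -0.0], [0.0, 0.0, -0.0], [0, 0, 0], [0, 0, 0], [0, 0, 0], [0, 0, 0], [0, 0, 0]], "slide": [[-0.007, -0.0, 0.01], [-0.007, -0.0, 0.01], [-0.0069, -0.0008, 0.0097], [-0.003, -0.0, 0.005], [-0.0039, -0.0, 0.0049], [0, 0, 0], [0, 0, 0], [0, 0, 0], [0, 0, 0], [0, 0, 0]], "gripper": [0.09, 0.09, 0.09, 0.09, 0.09, 0.09, 0.09, 0.09, 0.09, 0.09]}
```

Request:
{"name": "move_arm", "arguments": {"twist": [[0,0,0],[0,0,0],[0,0,0],[0,0,0],[0,0,0],[0,0,0],[0,0,0],[0,0,0],[0,0,0],[0,0,0]], "slide": [[-0.007,0,0.01],[-0.007,0,0.01],[-0.007,-0.001,0.009],[-0.003,0,0.005],[-0.003,0,0.004],[0,0,0],[0,0,0],[0,0,0],[0,0,0],[0,0,0]], "gripper": [0.09,0.09,0.09,0.09,0.09,0.03,0.03,0.03,0.03,0.03]}}

```text
t: 28.0
position: [0.4728, 0.1796, 0.0217]
tool_rot: [3.141, -0.61, 3.046]
wrist_force: [0.6, 0.5, 0.8]
finger_gap: 0.0587
grip_force: 40.0
```

Request:
{"name": "move_arm", "arguments": {"twist": [[0,0,0],[0,0,0],[0,0,0],[0,0,0],[0,0,0],[0,0,0],[0,0,0],[0,0,0],[0,0,0],[0,0,0]], "slide": [[0,0,0],[0,0,0],[0,0,0],[0,0,0],[0,0,0],[0,0,0],[0,0,0],[0,0,0],[0,0,0],[0,0,0]], "gripper": [0.03,0.03,0.03,0.03,0.03,0.03,0.03,0.03,0.03,0.03]}}

```text
t: 29.25
position: [0.4728, 0.1796, 0.0216]
tool_rot: [3.141, -0.61, 3.046]
wrist_force: [0.8, 1.4, 5.7]
finger_gap: 0.059
grip_force: 40.0
```

Run:
```python
from plan import *
b=(.4535,.1815,-.097); grasped(b); p,r=pose(); print(p)
k,dx=2,-.003
P1,Q=place(k,.10,dx); P0,_=place(k,.06,dx);
rows([(p+[-.0,-.03,.15],r,4,.03),(P1+[-.03,.03,.06],Q,10,.03),(P1,Q,3,.03),(P0,Q,3,.03)])
```

```text
block in tool [0.0075 0.     0.0231] [0.    2.532 0.   ]
[0.47275277 0.17963381 0.02163864]
{"twist": [[0.0, 0.0, 0.0], [0.0, 0.0, 0.0], [0.0, 0.0, 0.0], [0.0, 0.0, 0.0], [0.0, -0.122, -0.004], [0.0, -0.122, -0.004], [0.0, -0.122, -0.004], [-0.0, -0.122, -0.004], [-0.0, -0.122, -0.004], [-0.0, -0.122, -0.004]], "slide": [[0.021, -0.007, -0.031], [0.021, -0.008, -0.031], [0.021, -0.007, -0.031], [0.0205, -0.0078, -0.0316], [-0.002, -0.014, -0.013], [-0.004, -0.014, -0.013], [-0.005, -0.014, -0.012], [-0.006, -0.014, -0.011], [-0.008, -0.014, -0.011], [-0.009, -0.014, -0.01]], "gripper": [0.03, 0.03, 0.03, 0.03, 0.03, 0.03, 0.03, 0.03, 0.03, 0.03]}
{"twist": [[-0.0, -0.122, -0.005], [-0.0, -0.123, -0.004], [-0.0, -0.122, -0.005], [-0.0, -0.123, -0.004], [-0.0, 0.0, -0.0], [-0.0, 0.0, -0.0], [-0.001, 0.0, -0.0], [0.0, 0.0, -0.0], [0.0, 0.0, -0.0], [0.0, 0.0, -0.0]], "slide": [[-0.01, -0.014, -0.008], [-0.011, -0.014, -0.007], [-0.011, -0.014, -0.006], [-0.0124, -0.0143, -0.0045], [0.003, -0.009, 0.022], [0.003, -0.01, 0.023], [0.0026, -0.0092, 0.0223], [0.011, -0.0, 0.008], [0.011, -0.0, 0.007], [0.0108, -0.0001, 0.0079]], "gripper": [0.03, 0.03, 0.03, 0.03, 0.03, 0.03, 0.03, 0.03, 0.03, 0.03]}
```

Request:
{"name": "move_arm", "arguments": {"twist": [[0,0,0],[0,0,0],[0,0,0],[0,0,0],[0,-0.122,-0.004],[0,-0.122,-0.004],[0,-0.122,-0.004],[0,-0.122,-0.004],[0,-0.122,-0.004],[0,-0.122,-0.004]], "slide": [[0.021,-0.007,-0.031],[0.021,-0.008,-0.031],[0.021,-0.007,-0.031],[0.0205,-0.008,-0.0316],[-0.002,-0.014,-0.013],[-0.004,-0.014,-0.013],[-0.005,-0.014,-0.012],[-0.006,-0.014,-0.011],[-0.008,-0.014,-0.011],[-0.009,-0.014,-0.01]], "gripper": [0.03,0.03,0.03,0.03,0.03,0.03,0.03,0.03,0.03,0.03], "newtons": 55}}

```text
t: 30.5
position: [0.5191, 0.0598, 0.2282]
tool_rot: [3.137, 0.124, 3.069]
wrist_force: [0.3, -0.3, -1.1]
finger_gap: 0.0587
grip_force: 55.0
```

Request:
{"name": "move_arm", "arguments": {"twist": [[0,-0.122,-0.005],[0,-0.123,-0.004],[0,-0.122,-0.005],[0,-0.123,-0.004],[0,0,0],[0,0,0],[-0.001,0,0],[0,0,0],[0,0,0],[0,0,0]], "slide": [[-0.01,-0.014,-0.008],[-0.011,-0.014,-0.007],[-0.011,-0.014,-0.006],[-0.0124,-0.0143,-0.0045],[0.003,-0.009,0.022],[0.003,-0.01,0.023],[0.0026,-0.0092,0.0223],[0,0,0],[0.007,0,0.005],[0.007,0,0.005]], "gripper": [0.03,0.03,0.03,0.03,0.03,0.03,0.03,0.03,0.03,0.03]}}

```text
t: 31.75
position: [0.5744, -0.0272, 0.1903]
tool_rot: [3.142, 0.612, 3.086]
wrist_force: [-0.4, -0.7, -1.4]
finger_gap: 0.0585
grip_force: 55.0
```

Run:
```python
from plan import *
p,r=pose(); k,dx=2,-.003
P,Q=place(k,.08,dx); print(p-P,(r.inv()*Q).as_rotvec())
P0,_=place(k,.062,dx); P1,_=place(k,.035,dx)
rows([(P0,Q,5,.03),(P1,Q,5,.03)])
s=cam('scene'); I=cv2.resize(s['image'][:,:,::-1],None,fx=7,fy=7,interpolation=cv2.INTER_CUBIC)
q=proj(s,[.56,-.026,.12])*7; x,y=int(q[0]),int(q[1])
cv2.imwrite('pics/low2.png',I[y-200:y+250,x-250:x+250])
```

```text
[4.82207227e-04 7.46173737e-05 2.41340347e-03] [0.00051754 0.00031998 0.00066058]
{"twist": [[0.0, 0.0, 0.0], [0.0, 0.0, 0.0], [0.0, 0.0, 0.0], [0.0, 0.0, 0.0], [0.001, 0.0, 0.001], [-0.0, 0.0, -0.0], [-0.0, 0.0, -0.0], [-0.0, 0.0, -0.0], [-0.0, 0.0, -0.0], [-0.0, 0.0, -0.0]], "slide": [[0.003, -0.0, 0.002], [0.003, -0.0, 0.003], [0.004, -0.0, 0.002], [0.003, -0.0, 0.003], [0.0035, -0.0001, 0.002], [0.004, 0.0, 0.003], [0.005, 0.0, 0.003], [0.004, 0.0, 0.003], [0.005, 0.0, 0.003], [0.0042, 0.0, 0.0035]], "gripper": [0.03, 0.03, 0.03, 0.03, 0.03, 0.03, 0.03, 0.03, 0.03, 0.03]}
```

View pics/low2.png

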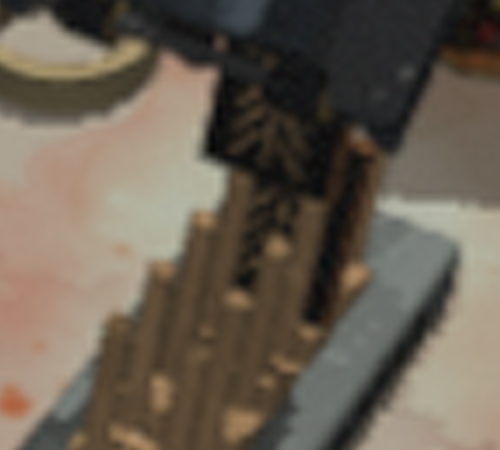

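The block hangs over slot 2, with its bottom edge at (200-325,155-190) and the pair-2 tips at (203,215) and (277,243). The relation is like the first one's, so descend with force checks.

Request:
{"name": "move_arm", "arguments": {"twist": [[0,0,0],[0,0,0],[0,0,0],[0,0,0],[0,0,0],[0,0,0],[0,0,0],[0,0,0],[0,0,0],[0,0,0]], "slide": [[0.003,0,0.002],[0.003,0,0.002],[0.002,0,0.0014],[0.002,0,0.0014],[0.002,0,0.0014],[0.002,0,0.0014],[0.002,0,0.0014],[0,0,0],[0,0,0],[0,0,0]], "gripper": [0.03,0.03,0.03,0.03,0.03,0.03,0.03,0.03,0.03,0.03]}}

```text
t: 33.05
position: [0.5683, -0.0272, 0.1723]
tool_rot: [3.141, 0.612, 3.086]
wrist_force: [-0.2, 0.3, -0.8]
finger_gap: 0.0584
grip_force: 55.0
```

Request:
{"name": "move_arm", "arguments": {"twist": [[0,0,0],[0,0,0],[0,0,0],[0,0,0],[0,0,0],[0,0,0],[0,0,0],[0,0,0],[0,0,0],[0,0,0]], "slide": [[0.004,0,0.0028],[0.004,0,0.0028],[0.004,0,0.0028],[0.004,0,0.0028],[0.004,0,0.0028],[0.004,0,0.0028],[0.004,0,0.0028],[0,0,0],[0,0,0],[0,0,0]], "gripper": [0.03,0.03,0.03,0.03,0.03,0.03,0.03,0.03,0.03,0.03]}}

```text
t: 34.3
position: [0.5567, -0.0266, 0.1402]
tool_rot: [3.141, 0.613, 3.086]
wrist_force: [-0.1, 0.2, -0.7]
finger_gap: 0.0584
grip_force: 55.0
```

```bash
cat > lf.py <<'E'
from plan import *
import sys
k=int(sys.argv[1]); p,r=pose(); P,Q=place(k,0,-.003); Z=R.from_euler('z',RY); d=p-P
print('lift',d@Z.apply([.342,0,.94]),'n',d@Z.apply([.94,0,-.342]),(r.inv()*Q).as_rotvec())
E
python3 lf.py 2
```

```text
lift 0.029405078285518138 n 0.00012254001905507512 [2.49335409e-04 5.19157481e-04 7.63193346e-05]
```

Clean. Continue 27 mm, slowing at the end.

Request:
{"name": "move_arm", "arguments": {"twist": [[0,0,0],[0,0,0],[0,0,0],[0,0,0],[0,0,0],[0,0,0],[0,0,0],[0,0,0],[0,0,0],[0,0,0]], "slide": [[0.004,0,0.0028],[0.004,0,0.0028],[0.004,0,0.0028],[0.004,0,0.0028],[0.002,0,0.0014],[0.002,0,0.0014],[0.0012,0,0.0008],[0.0008,0,0.0006],[0,0,0],[0,0,0]], "gripper": [0.03,0.03,0.03,0.03,0.03,0.03,0.03,0.03,0.03,0.03]}}

```text
t: 35.55
position: [0.5475, -0.026, 0.1148]
tool_rot: [3.141, 0.612, 3.086]
wrist_force: [-0.0, -0.7, -1.3]
finger_gap: 0.0586
grip_force: 55.0
```

Request:
{"name": "move_arm", "arguments": {"twist": [[0,0,0],[0,0,0],[0,0,0],[0,0,0],[0,0,0],[0,0,0],[0,0,0],[0,0,0],[0,0,0],[0,0,0]], "slide": [[0.0008,0,0.0006],[0.0008,0,0.0006],[0.0008,0,0.0006],[0.0008,0,0.0006],[0,0,0],[0,0,0],[0,0,0],[0,0,0],[0,0,0],[0,0,0]], "gripper": [0.03,0.03,0.03,0.03,0.03,0.03,0.03,0.03,0.03,0.03]}}

```text
t: 36.8
position: [0.5479, -0.0261, 0.1127]
tool_rot: [-3.141, 0.617, 3.086]
wrist_force: [0.8, 2.0, 6.2]
finger_gap: 0.0587
grip_force: 55.0
```

Request:
{"name": "move_arm", "arguments": {"twist": [[0,0,0],[0,0,0],[0,0,0],[0,0,0],[0,0,0],[0,0,0],[0,0,0],[0,0,0],[0,0,0],[0,0,0]], "slide": [[0,0,0],[0,0,0],[0,0,0],[0,0,-0.01],[0,0,-0.03],[0,0,-0.05],[0,0,-0.05],[-0.01,0.05,-0.02],[-0.01,0.05,-0.02],[0,0,0]], "gripper": [0.085,0.085,0.085,0.085,0.085,0.085,0.085,0.09,0.09,0.09]}}

```text
t: 38.05
position: [0.4656, 0.0737, 0.267]
tool_rot: [3.139, 0.613, 3.095]
wrist_force: [-0.6, -0.9, -0.3]
finger_gap: 0.09
grip_force: 0.0
```

```bash
python3 look.py
python3 - <<'E'
from plan import *
s=cam("scene"); q=proj(s,[.56,-.026,.08]).astype(int)
cv2.imwrite("pics/p2.png",cv2.resize(s["image"][q[1]-50:q[1]+50,q[0]-45:q[0]+45,::-1],None,fx=5,fy=5,interpolation=3))
P,Q=pick((.580,.315,-.07))
rows([(P+[0,0,.11],Q,9,.09),(P+[0,0,.04],Q,3,.09),(P-[0,0,.001],Q,3,.09)])
E
```

```text
T [ 0.5789  0.3155 -0.0856]
   S [ 0.5762  0.3122 -0.0451]
block [0.59  0.317 0.   ] 0.81 [79. 75. 49.] [ 0.5782  0.3143 -0.0669] 1.83
   T [0.4941 0.4168 0.2352]
   S [0.4929 0.4128 0.2471]
block [0.494 0.414 0.   ] 0.76 [75. 70. 46.] [0.4939 0.4152 0.2397] 1.82
   T [ 0.6296 -0.0321 -0.0825]
   S [ 0.6667 -0.0396 -1.2953]
block [ 0.626 -0.02   0.   ] 0.64 [62. 39. 22.] [ 0.6299 -0.0351 -0.2326] 1.27
   T [ 0.5825 -0.0292 -0.0419]
   S [ 0.586  -0.0133 -0.0503]
block [ 0.583 -0.026  0.   ] 0.59 [46. 31. 18.] [ 0.5824 -0.0278 -0.0372] 1.31
{"twist": [[0.0, 0.135, 0.002], [0.0, 0.135, 0.002], [0.0, 0.135, 0.002], [0.0, 0.135, 0.002], [0.0, 0.135, 0.002], [0.0, 0.136, 0.002], [0.0, 0.135, 0.001], [0.0, 0.136, 0.002], [0.001, 0.135, 0.001], [0.0, 0.0, 0.0]], "slide": [[-0.003, 0.028, 0.02], [-0.005, 0.028, 0.02], [-0.008, 0.028, 0.019], [-0.01, 0.028, 0.017], [-0.012, 0.028, 0.016], [-0.014, 0.028, 0.014], [-0.016, 0.028, 0.012], [-0.017, 0.028, 0.01], [-0.0191, 0.029, 0.0079], [-0.013, -0.0, 0.019]], "gripper": [0.09, 0.09, 0.09, 0.09, 0.09, 0.09, 0.09, 0.09, 0.09, 0.09]}
{"twist": [[0.0, 0.0, 0.0], [0.0, 0.0, 0.0], [0.0, 0.0, 0.0], [0.0, 0.0, 0.0], [0.0, 0.0, 0.0], [0, 0, 0], [0, 0, 0], [0, 0, 0], [0, 0, 0], [0, 0, 0]], "slide": [[-0.014, -0.0, 0.019], [-0.0131, -0.0001, 0.0193], [-0.008, 0.0, 0.011], [-0.008, 0.0, 0.011], [-0.0076, 0.0, 0.0116], [0, 0, 0], [0, 0, 0], [0, 0, 0], [0, 0, 0], [0, 0, 0]], "gripper": [0.09, 0.09, 0.09, 0.09, 0.09, 0.09, 0.09, 0.09, 0.09, 0.09]}
```

View pics/p2.png

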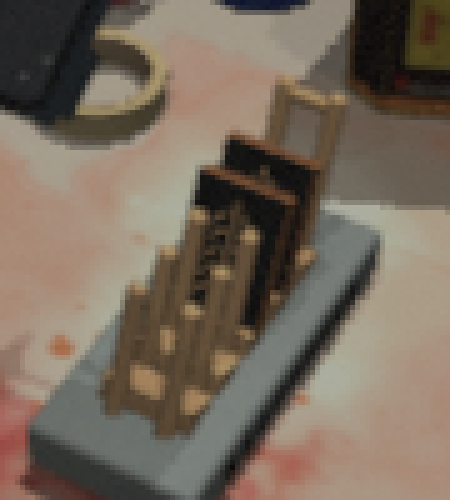

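Two blocks stand parallel in slots 3 and 2, with tops at (225,140) and (200,170). Next is the block at (.580,.315).

Request:
{"name": "move_arm", "arguments": {"twist": [[0,0.135,0.002],[0,0.135,0.002],[0,0.135,0.002],[0,0.135,0.002],[0,0.135,0.002],[0,0.136,0.002],[0,0.135,0.001],[0,0.136,0.002],[0.001,0.135,0.001],[0,0,0]], "slide": [[-0.003,0.028,0.02],[-0.005,0.028,0.02],[-0.008,0.028,0.019],[-0.01,0.028,0.017],[-0.012,0.028,0.016],[-0.014,0.028,0.014],[-0.016,0.028,0.012],[-0.017,0.028,0.01],[-0.0191,0.029,0.0079],[-0.013,0,0.019]], "gripper": [0.09,0.09,0.09,0.09,0.09,0.09,0.09,0.09,0.09,0.09]}}

```text
t: 39.5
position: [0.6026, 0.3137, 0.099]
tool_rot: [-3.141, -0.615, 3.069]
wrist_force: [0.2, 0.5, -0.6]
finger_gap: 0.0901
grip_force: 0.0
```

Request:
{"name": "move_arm", "arguments": {"twist": [[0,0,0],[0,0,0],[0,0,0],[0,0,0],[0,0,0],[0,0,0],[0,0,0],[0,0,0],[0,0,0],[0,0,0]], "slide": [[-0.014,0,0.019],[-0.013,0,0.019],[-0.008,0,0.011],[0,0,0],[0,0,0],[0,0,0],[0,0,0],[0,0,0],[0,0,0],[0,0,0]], "gripper": [0.09,0.09,0.09,0.09,0.09,0.09,0.09,0.09,0.09,0.09]}}

```text
t: 40.75
position: [0.6007, 0.3153, 0.0465]
tool_rot: [3.14, -0.608, 3.074]
wrist_force: [-0.4, -0.6, -0.1]
finger_gap: 0.09
grip_force: 0.0
```

Run:
```python
from plan import *
P,Q=pick((.580,.3150,-.07)); p,r=pose(); print(p-P,(r.inv()*Q).as_rotvec())
rows([(P-[0,0,.001],Q,3,.09)])
```

```text
[0.00126693 0.00166273 0.02878224] [-0.00015424  0.00275526  0.00217192]
{"twist": [[-0.0, 0.001, 0.001], [-0.0, 0.001, 0.001], [-0.0, 0.001, 0.0], [0, 0, 0], [0, 0, 0], [0, 0, 0], [0, 0, 0], [0, 0, 0], [0, 0, 0], [0, 0, 0]], "slide": [[-0.005, -0.001, 0.008], [-0.006, -0.0, 0.009], [-0.0051, -0.0008, 0.0081], [0, 0, 0], [0, 0, 0], [0, 0, 0], [0, 0, 0], [0, 0, 0], [0, 0, 0], [0, 0, 0]], "gripper": [0.09, 0.09, 0.09, 0.09, 0.09, 0.09, 0.09, 0.09, 0.09, 0.09]}
```

Request:
{"name": "move_arm", "arguments": {"twist": [[0,0.001,0.001],[0,0.001,0.001],[0,0.001,0],[0,0,0],[0,0,0],[0,0,0],[0,0,0],[0,0,0],[0,0,0],[0,0,0]], "slide": [[-0.005,-0.001,0.008],[-0.006,0,0.009],[-0.005,-0.001,0.008],[0,0,0],[0,0,0],[0,0,0],[0,0,0],[0,0,0],[0,0,0],[0,0,0]], "gripper": [0.09,0.09,0.09,0.09,0.03,0.03,0.03,0.03,0.03,0.03]}}

```text
t: 42.0
position: [0.5994, 0.3134, 0.0167]
tool_rot: [-3.141, -0.611, 3.072]
wrist_force: [1.0, -0.3, 0.3]
finger_gap: 0.0594
grip_force: 55.1
```

```bash
cat > carry.py <<'E'
from plan import *
import sys
b=tuple(map(float,sys.argv[1].split(","))); k=int(sys.argv[2]); dx=-.003
grasped(b); p,r=pose(); P1,Q=place(k,.10,dx)
mid=(p+P1)/2; mid[2]=.27
n=int(np.ceil(max(np.linalg.norm(P1+[-.03,.03,.06]-p-[0,-.02,.15])/.05,10)))
rows([(p+[0,-.02,.15],r,4,.03),(P1+[-.03,.03,.06],Q,n,.03),(P1,Q,3,.03)])
E
python3 carry.py .580,.315,-.07 1
```

```text
block in tool [0.0104 0.     0.0191] [0.    2.531 0.   ]
{"twist": [[0.0, 0.0, 0.0], [0.0, 0.0, 0.0], [0.0, 0.0, 0.0], [0.0, 0.0, 0.0], [-0.0, -0.122, -0.001], [-0.0, -0.122, -0.002], [-0.0, -0.122, -0.001], [-0.0, -0.122, -0.002], [-0.0, -0.122, -0.001], [-0.0, -0.122, -0.002]], "slide": [[0.021, -0.005, -0.031], [0.021, -0.005, -0.031], [0.021, -0.005, -0.031], [0.0219, -0.005, -0.0307], [0.01, -0.029, -0.005], [0.01, -0.029, -0.006], [0.009, -0.029, -0.007], [0.008, -0.03, -0.008], [0.007, -0.029, -0.009], [0.006, -0.03, -0.01]], "gripper": [0.03, 0.03, 0.03, 0.03, 0.03, 0.03, 0.03, 0.03, 0.03, 0.03]}
{"twist": [[-0.0, -0.122, -0.001], [-0.0, -0.123, -0.002], [-0.0, -0.122, -0.001], [-0.0, -0.123, -0.002], [-0.0, 0.0, 0.0], [-0.0, 0.0, 0.0], [-0.0, 0.0, 0.0], [0, 0, 0], [0, 0, 0], [0, 0, 0]], "slide": [[0.005, -0.029, -0.011], [0.003, -0.03, -0.011], [0.002, -0.029, -0.011], [0.0014, -0.0296, -0.0119], [0.003, -0.009, 0.022], [0.003, -0.01, 0.023], [0.0025, -0.0093, 0.0223], [0, 0, 0], [0, 0, 0], [0, 0, 0]], "gripper": [0.03, 0.03, 0.03, 0.03, 0.03, 0.03, 0.03, 0.03, 0.03, 0.03]}
```

Request:
{"name": "move_arm", "arguments": {"twist": [[0,0,0],[0,0,0],[0,0,0],[0,0,0],[0,-0.122,-0.001],[0,-0.122,-0.002],[0,-0.122,-0.001],[0,-0.122,-0.002],[0,-0.122,-0.001],[0,-0.122,-0.002]], "slide": [[0.021,-0.005,-0.031],[0.021,-0.005,-0.031],[0.021,-0.005,-0.031],[0.0219,-0.005,-0.0307],[0.01,-0.029,-0.005],[0.01,-0.029,-0.006],[0.009,-0.029,-0.007],[0.008,-0.03,-0.008],[0.007,-0.029,-0.009],[0.006,-0.03,-0.01]], "gripper": [0.03,0.03,0.03,0.03,0.03,0.03,0.03,0.03,0.03,0.03]}}

```text
t: 43.25
position: [0.5524, 0.119, 0.2264]
tool_rot: [3.14, 0.125, 3.081]
wrist_force: [0.1, -0.7, -0.7]
finger_gap: 0.059
grip_force: 55.0
```

Request:
{"name": "move_arm", "arguments": {"twist": [[0,-0.122,-0.001],[0,-0.123,-0.002],[0,-0.122,-0.001],[0,-0.123,-0.002],[0,0,0],[0,0,0],[0,0,0],[0,0,0],[0,0,0],[0,0,0]], "slide": [[0.005,-0.029,-0.011],[0.003,-0.03,-0.011],[0.002,-0.029,-0.011],[0.0014,-0.0296,-0.0119],[0.003,-0.009,0.022],[0.003,-0.01,0.023],[0.0025,-0.0093,0.0223],[0,0,0],[0,0,0],[0,0,0]], "gripper": [0.03,0.03,0.03,0.03,0.03,0.03,0.03,0.03,0.03,0.03]}}

```text
t: 44.5
position: [0.5517, -0.0257, 0.2064]
tool_rot: [-3.141, 0.613, 3.087]
wrist_force: [-0.8, 0.2, -0.6]
finger_gap: 0.0595
grip_force: 55.0
```

```bash
cat > lower.py <<'E'
from plan import *
import sys
k=int(sys.argv[1]); p,r=pose(); P,Q=place(k,.1,-.003); print(p-P,(r.inv()*Q).as_rotvec())
P0,_=place(k,.062,-.003); rows([(P0,Q,7,.03)])
E
python3 lower.py 1
```

```text
[0.00021195 0.00030191 0.00124139] [0.0002409  0.00182583 0.00084702]
{"twist": [[0.0, 0.0, 0.0], [0.0, 0.0, 0.0], [0.0, 0.0, 0.0], [0.0, 0.0, 0.0], [0.0, 0.001, 0.0], [0.0, 0.0, 0.0], [0.0, 0.001, 0.001], [0, 0, 0], [0, 0, 0], [0, 0, 0]], "slide": [[0.005, -0.0, 0.003], [0.005, -0.0, 0.003], [0.004, -0.0, 0.003], [0.005, -0.0, 0.003], [0.004, -0.0, 0.004], [0.005, -0.0, 0.003], [0.004, -0.0003, 0.0037], [0, 0, 0], [0, 0, 0], [0, 0, 0]], "gripper": [0.03, 0.03, 0.03, 0.03, 0.03, 0.03, 0.03, 0.03, 0.03, 0.03]}
```

Request:
{"name": "move_arm", "arguments": {"twist": [[0,0,0],[0,0,0],[0,0,0],[0,0,0],[0,0.001,0],[0,0,0],[0,0.001,0.001],[0,0,0],[0,0,0],[0,0,0]], "slide": [[0.008,0,0.005],[0.006,0,0.004],[0.005,0,0.003],[0.004,0,0.003],[0.003,0,0.003],[0.003,0,0.002],[0.003,0,0.0027],[0,0,0],[0,0,0],[0,0,0]], "gripper": [0.03,0.03,0.03,0.03,0.03,0.03,0.03,0.03,0.03,0.03]}}

```text
t: 45.75
position: [0.5386, -0.0253, 0.1685]
tool_rot: [3.141, 0.609, 3.085]
wrist_force: [0.3, -0.9, -0.8]
finger_gap: 0.0594
grip_force: 55.0
```

Request:
{"name": "move_arm", "arguments": {"twist": [[0,0,0],[0,0,0],[0,0,0],[0,0,0],[0,0,0],[0,0,0],[0,0,0],[0,0,0],[0,0,0],[0,0,0]], "slide": [[0.004,0,0.0028],[0.004,0,0.0028],[0.004,0,0.0028],[0.004,0,0.0028],[0.004,0,0.0028],[0.004,0,0.0028],[0.004,0,0.0028],[0,0,0],[0,0,0],[0,0,0]], "gripper": [0.03,0.03,0.03,0.03,0.03,0.03,0.03,0.03,0.03,0.03]}}

```text
t: 47.0
position: [0.5269, -0.0247, 0.1365]
tool_rot: [3.141, 0.61, 3.085]
wrist_force: [-0.3, -0.4, -1.0]
finger_gap: 0.0593
grip_force: 55.0
```

```bash
python3 lf.py 1
```

```text
lift 0.027099889766970888 n 0.0003164642784006881 [-7.71204596e-05 -1.23621945e-03 -5.86293125e-04]
```

Request:
{"name": "move_arm", "arguments": {"twist": [[0,0,0],[0,0,0],[0,0,0],[0,0,0],[0,0,0],[0,0,0],[0,0,0],[0,0,0],[0,0,0],[0,0,0]], "slide": [[0.004,0,0.0028],[0.004,0,0.0028],[0.004,0,0.0028],[0.004,0,0.0028],[0.0016,0,0.0011],[0.0016,0,0.0011],[0.0008,0,0.0006],[0.0008,0,0.0006],[0,0,0],[0,0,0]], "gripper": [0.03,0.03,0.03,0.03,0.03,0.03,0.03,0.03,0.03,0.03]}}

```text
t: 48.25
position: [0.518, -0.0242, 0.1124]
tool_rot: [3.141, 0.609, 3.085]
wrist_force: [0.0, 0.2, -1.0]
finger_gap: 0.0591
grip_force: 55.0
```

Request:
{"name": "move_arm", "arguments": {"twist": [[0,0,0],[0,0,0],[0,0,0],[0,0,0],[0,0,0],[0,0,0],[0,0,0],[0,0,0],[0,0,0],[0,0,0]], "slide": [[0.0008,0,0.0006],[0.0008,0,0.0006],[0.0008,0,0.0006],[0,0,0],[0,0,0],[0,0,0],[0,0,0],[0,0,0],[0,0,0],[0,0,0]], "gripper": [0.03,0.03,0.03,0.03,0.03,0.03,0.03,0.03,0.03,0.03]}}

```text
t: 49.5
position: [0.5187, -0.0242, 0.1117]
tool_rot: [3.141, 0.613, 3.085]
wrist_force: [-0.8, 1.5, 8.0]
finger_gap: 0.0594
grip_force: 55.0
```

Seated. Release, retreat, and plan the last pick.

Request:
{"name": "move_arm", "arguments": {"twist": [[0,0,0],[0,0,0],[0,0,0],[0,0,0],[0,0,0],[0,0,0],[0,0,0],[0,0,0],[0,0,0],[0,0,0]], "slide": [[0,0,0],[0,0,0],[0,0,0],[0,0,-0.01],[0,0,-0.03],[0,0,-0.05],[0,0,-0.05],[-0.01,0.05,-0.02],[-0.01,0.05,-0.02],[0,0,0]], "gripper": [0.085,0.085,0.085,0.085,0.085,0.085,0.085,0.09,0.09,0.09]}}

```text
t: 50.75
position: [0.4373, 0.0688, 0.2626]
tool_rot: [3.138, 0.607, 3.095]
wrist_force: [-0.3, -0.5, 0.5]
finger_gap: 0.0899
grip_force: 0.0
```

```bash
python3 look.py
python3 - <<'E'
from plan import *
P,Q=pick((.4945,.4155,.237))
rows([(P+[0,0,.12],Q,10,.09),(P+[0,0,.03],Q,4,.09)])
E
```

```text
T [ 0.5919 -0.03   -0.0445]
   S [ 0.6191 -0.044  -1.6262]
block [ 0.581 -0.028  0.   ] 0.6 [47. 32. 18.] [ 0.5921 -0.0309 -0.1751] 1.39
   T [0.4941 0.4169 0.2305]
   S [0.4928 0.4126 0.2477]
block [0.498 0.42  0.   ] 0.57 [74. 70. 46.] [0.4941 0.4153 0.242 ] 1.83
   T [ 0.5463 -0.0267 -0.0373]
   S [ 0.5488 -0.0101 -0.1537]
block [ 0.54  -0.015  0.   ] 0.54 [41. 33. 21.] [ 0.5468 -0.0266 -0.0377] 1.32
{"twist": [[0.0, 0.12, -0.031], [0.0, 0.12, -0.031], [0.0, 0.12, -0.031], [0.0, 0.12, -0.031], [0.0, 0.12, -0.031], [0.0, 0.12, -0.031], [0.0, 0.121, -0.03], [0.001, 0.121, -0.03], [0.0, 0.12, -0.031], [0.001, 0.121, -0.03]], "slide": [[0.002, 0.036, 0.013], [-0.001, 0.036, 0.014], [-0.003, 0.036, 0.013], [-0.006, 0.036, 0.013], [-0.009, 0.035, 0.012], [-0.011, 0.035, 0.011], [-0.013, 0.035, 0.009], [-0.015, 0.034, 0.007], [-0.017, 0.034, 0.005], [-0.0193, 0.0336, 0.0032]], "gripper": [0.09, 0.09, 0.09, 0.09, 0.09, 0.09, 0.09, 0.09, 0.09, 0.09]}
{"twist": [[-0.0, -0.0, -0.0], [-0.0, -0.0, -0.0], [-0.0, -0.0, -0.0], [-0.0, -0.0, -0.0], [0, 0, 0], [0, 0, 0], [0, 0, 0], [0, 0, 0], [0, 0, 0], [0, 0, 0]], "slide": [[-0.013, -0.0, 0.018], [-0.013, -0.0, 0.019], [-0.013, -0.0, 0.018], [-0.0127, -0.0, 0.0187], [0, 0, 0], [0, 0, 0], [0, 0, 0], [0, 0, 0], [0, 0, 0], [0, 0, 0]], "gripper": [0.09, 0.09, 0.09, 0.09, 0.09, 0.09, 0.09, 0.09, 0.09, 0.09]}
```

Request:
{"name": "move_arm", "arguments": {"twist": [[0,0.12,-0.031],[0,0.12,-0.031],[0,0.12,-0.031],[0,0.12,-0.031],[0,0.12,-0.031],[0,0.12,-0.031],[0,0.121,-0.03],[0.001,0.121,-0.03],[0,0.12,-0.031],[0.001,0.121,-0.03]], "slide": [[0.002,0.036,0.013],[-0.001,0.036,0.014],[-0.003,0.036,0.013],[-0.006,0.036,0.013],[-0.009,0.035,0.012],[-0.011,0.035,0.011],[-0.013,0.035,0.009],[-0.015,0.034,0.007],[-0.017,0.034,0.005],[-0.0193,0.0336,0.0032]], "gripper": [0.09,0.09,0.09,0.09,0.09,0.09,0.09,0.09,0.09,0.09]}}

```text
t: 52.15
position: [0.5165, 0.4191, 0.1379]
tool_rot: [3.14, -0.614, -2.907]
wrist_force: [1.1, 1.0, 0.9]
finger_gap: 0.0897
grip_force: 0.0
```

Request:
{"name": "move_arm", "arguments": {"twist": [[0,0,0],[0,0,0],[0,0,0],[0,0,0],[0,0,0],[0,0,0],[0,0,0],[0,0,0],[0,0,0],[0,0,0]], "slide": [[-0.013,0,0.018],[-0.013,0,0.019],[-0.013,0,0.018],[-0.013,0,0.019],[0,0,0],[0,0,0],[0,0,0],[0,0,0],[0,0,0],[0,0,0]], "gripper": [0.09,0.09,0.09,0.09,0.09,0.09,0.09,0.09,0.09,0.09]}}

```text
t: 53.4
position: [0.5147, 0.4209, 0.049]
tool_rot: [-3.142, -0.609, -2.905]
wrist_force: [-0.1, -0.2, -0.8]
finger_gap: 0.0901
grip_force: 0.0
```

Run:
```python
from plan import *
P,Q=pick((.495,.416,.237)); p,r=pose(); print(p-P,(r.inv()*Q).as_rotvec())
rows([(P-[0,0,.001],Q,3,.09)])
```

```text
[0.00073348 0.00032378 0.03130246] [-6.80708749e-05  2.16836380e-03 -2.24042626e-05]
{"twist": [[-0.0, 0.001, -0.0], [-0.0, 0.001, -0.0], [-0.0, 0.0, -0.0], [0, 0, 0], [0, 0, 0], [0, 0, 0], [0, 0, 0], [0, 0, 0], [0, 0, 0], [0, 0, 0]], "slide": [[-0.006, -0.0, 0.009], [-0.006, -0.0, 0.009], [-0.0059, -0.0001, 0.0089], [0, 0, 0], [0, 0, 0], [0, 0, 0], [0, 0, 0], [0, 0, 0], [0, 0, 0], [0, 0, 0]], "gripper": [0.09, 0.09, 0.09, 0.09, 0.09, 0.09, 0.09, 0.09, 0.09, 0.09]}
```

Request:
{"name": "move_arm", "arguments": {"twist": [[0,0.001,0],[0,0.001,0],[0,0,0],[0,0,0],[0,0,0],[0,0,0],[0,0,0],[0,0,0],[0,0,0],[0,0,0]], "slide": [[-0.006,0,0.009],[-0.006,0,0.009],[-0.006,0,0.009],[0,0,0],[0,0,0],[0,0,0],[0,0,0],[0,0,0],[0,0,0],[0,0,0]], "gripper": [0.09,0.09,0.09,0.09,0.03,0.03,0.03,0.03,0.03,0.03]}}

```text
t: 54.65
position: [0.514, 0.4207, 0.0164]
tool_rot: [-3.141, -0.611, -2.905]
wrist_force: [-0.3, 0.6, 2.5]
finger_gap: 0.0593
grip_force: 55.6
```

```bash
python3 carry.py .495,.416,.237 0
```

```text
block in tool [0.0107 0.     0.0189] [0.    2.531 0.   ]
{"twist": [[0.0, 0.0, 0.0], [0.0, 0.0, 0.0], [0.0, 0.0, 0.0], [0.0, 0.0, 0.0], [-0.0, -0.121, 0.031], [-0.0, -0.121, 0.031], [-0.0, -0.121, 0.031], [0.0, -0.121, 0.031], [0.0, -0.121, 0.031], [0.0, -0.122, 0.031]], "slide": [[0.022, -0.005, -0.03], [0.023, -0.005, -0.03], [0.022, -0.005, -0.03], [0.0229, -0.0045, -0.0302], [0.015, -0.038, -0.001], [0.014, -0.038, -0.003], [0.012, -0.039, -0.005], [0.01, -0.039, -0.006], [0.008, -0.039, -0.007], [0.006, -0.039, -0.008]], "gripper": [0.03, 0.03, 0.03, 0.03, 0.03, 0.03, 0.03, 0.03, 0.03, 0.03]}
{"twist": [[0.0, -0.121, 0.031], [0.0, -0.122, 0.032], [0.0, -0.121, 0.031], [0.0, -0.122, 0.032], [0.0, 0.0, -0.0], [0.0, 0.0, -0.0], [0.0, 0.0, -0.0], [0, 0, 0], [0, 0, 0], [0, 0, 0]], "slide": [[0.004, -0.04, -0.009], [0.002, -0.04, -0.009], [-0.0, -0.04, -0.009], [-0.0032, -0.0393, -0.0095], [0.003, -0.009, 0.022], [0.003, -0.01, 0.023], [0.0025, -0.0093, 0.0223], [0, 0, 0], [0, 0, 0], [0, 0, 0]], "gripper": [0.03, 0.03, 0.03, 0.03, 0.03, 0.03, 0.03, 0.03, 0.03, 0.03]}
```

Request:
{"name": "move_arm", "arguments": {"twist": [[0,0,0],[0,0,0],[0,0,0],[0,0,0],[0,-0.121,0.031],[0,-0.121,0.031],[0,-0.121,0.031],[0,-0.121,0.031],[0,-0.121,0.031],[0,-0.122,0.031]], "slide": [[0.022,-0.005,-0.03],[0.023,-0.005,-0.03],[0.022,-0.005,-0.03],[0.0229,-0.0045,-0.0302],[0.015,-0.038,-0.001],[0.014,-0.038,-0.003],[0.012,-0.039,-0.005],[0.01,-0.039,-0.006],[0.008,-0.039,-0.007],[0.006,-0.039,-0.008]], "gripper": [0.03,0.03,0.03,0.03,0.03,0.03,0.03,0.03,0.03,0.03]}}

```text
t: 55.9
position: [0.4994, 0.1628, 0.2254]
tool_rot: [-3.096, 0.127, -3.076]
wrist_force: [0.5, 0.6, -0.6]
finger_gap: 0.0594
grip_force: 54.9
```

Request:
{"name": "move_arm", "arguments": {"twist": [[0,-0.121,0.031],[0,-0.122,0.032],[0,-0.121,0.031],[0,-0.122,0.032],[0,0,0],[0,0,0],[0,0,0],[0,0,0],[0,0,0],[0,0,0]], "slide": [[0.004,-0.04,-0.009],[0.002,-0.04,-0.009],[0,-0.04,-0.009],[-0.0032,-0.0393,-0.0095],[0.003,-0.009,0.022],[0.003,-0.01,0.023],[0.0025,-0.0093,0.0223],[0,0,0],[0,0,0],[0,0,0]], "gripper": [0.03,0.03,0.03,0.03,0.03,0.03,0.03,0.03,0.03,0.03]}}

```text
t: 57.15
position: [0.5181, -0.0238, 0.2061]
tool_rot: [3.141, 0.613, 3.086]
wrist_force: [-1.0, -0.6, -0.6]
finger_gap: 0.0589
grip_force: 54.9
```

```bash
python3 lower.py 0
```

```text
[0.00016974 0.00033515 0.00106766] [0.00060624 0.00197209 0.00021105]
{"twist": [[0.0, 0.0, 0.0], [0.0, 0.0, 0.0], [0.0, 0.0, 0.0], [0.0, 0.0, 0.0], [0.0, 0.001, 0.0], [0.0, 0.0, 0.0], [0.001, 0.001, 0.0], [0, 0, 0], [0, 0, 0], [0, 0, 0]], "slide": [[0.005, -0.0, 0.003], [0.004, -0.0, 0.003], [0.005, -0.0, 0.003], [0.004, -0.0, 0.003], [0.005, -0.0, 0.004], [0.004, -0.0, 0.003], [0.0049, -0.0004, 0.0035], [0, 0, 0], [0, 0, 0], [0, 0, 0]], "gripper": [0.03, 0.03, 0.03, 0.03, 0.03, 0.03, 0.03, 0.03, 0.03, 0.03]}
```

Request:
{"name": "move_arm", "arguments": {"twist": [[0,0,0],[0,0,0],[0,0,0],[0,0,0],[0,0.001,0],[0,0,0],[0,0.001,0],[0,0,0],[0,0,0],[0,0,0]], "slide": [[0.009,0,0.0045],[0.006,0,0.004],[0.005,0,0.003],[0.004,0,0.003],[0.003,0,0.003],[0.003,0,0.002],[0.003,0,0.0027],[0,0,0],[0,0,0],[0,0,0]], "gripper": [0.03,0.03,0.03,0.03,0.03,0.03,0.03,0.03,0.03,0.03]}}

```text
t: 58.4
position: [0.5038, -0.0234, 0.1682]
tool_rot: [3.141, 0.61, 3.085]
wrist_force: [-0.5, -0.3, -0.7]
finger_gap: 0.0596
grip_force: 54.9
```

Request:
{"name": "move_arm", "arguments": {"twist": [[0,0,0],[0,0,0],[0,0,0],[0,0,0],[0,0,0],[0,0,0],[0,0,0],[0,0,0],[0,0,0],[0,0,0]], "slide": [[0.004,0,0.0028],[0.004,0,0.0028],[0.004,0,0.0028],[0.004,0,0.0028],[0.004,0,0.0028],[0.004,0,0.0028],[0.004,0,0.0028],[0,0,0],[0,0,0],[0,0,0]], "gripper": [0.03,0.03,0.03,0.03,0.03,0.03,0.03,0.03,0.03,0.03]}}

```text
t: 59.65
position: [0.4922, -0.0227, 0.1362]
tool_rot: [3.141, 0.61, 3.085]
wrist_force: [0.1, -0.2, -0.7]
finger_gap: 0.0594
grip_force: 54.9
```

```bash
python3 lf.py 0
```

```text
lift 0.026509067350769404 n -0.0006748979475189338 [ 0.00026395 -0.00102185 -0.00030692]
```

Request:
{"name": "move_arm", "arguments": {"twist": [[0,0,0],[0,0,0],[0,0,0],[0,0,0],[0,0,0],[0,0,0],[0,0,0],[0,0,0],[0,0,0],[0,0,0]], "slide": [[0.004,0,0.0028],[0.004,0,0.0028],[0.004,0,0.0028],[0.004,0,0.0028],[0.0016,0,0.0011],[0.0016,0,0.0011],[0.0008,0,0.0006],[0.0008,0,0.0006],[0,0,0],[0,0,0]], "gripper": [0.03,0.03,0.03,0.03,0.03,0.03,0.03,0.03,0.03,0.03]}}

```text
t: 60.9
position: [0.4835, -0.0224, 0.1138]
tool_rot: [3.141, 0.608, 3.085]
wrist_force: [0.8, 0.6, -0.2]
finger_gap: 0.0597
grip_force: 54.9
```

Request:
{"name": "move_arm", "arguments": {"twist": [[0,0,0],[0,0,0],[0,0,0],[0,0,0],[0,0,0],[0,0,0],[0,0,0],[0,0,0],[0,0,0],[0,0,0]], "slide": [[0.0008,0,0.0006],[0.0008,0,0.0006],[0.0008,0,0.0006],[0,0,0],[0,0,0],[0,0,0],[0,0,0],[0,0,0],[0,0,0],[0,0,0]], "gripper": [0.03,0.03,0.03,0.03,0.03,0.03,0.03,0.03,0.03,0.03]}}

```text
t: 62.15
position: [0.483, -0.0227, 0.1128]
tool_rot: [3.14, 0.606, 3.085]
wrist_force: [2.6, 0.0, 0.8]
finger_gap: 0.0592
grip_force: 54.9
```

Request:
{"name": "move_arm", "arguments": {"twist": [[0,0,0],[0,0,0],[0,0,0],[0,0,0],[0,0,0],[0,0,0],[0,0,0],[0,0,0],[0,0,0],[0,0,0]], "slide": [[-0.0012,0,0.0008],[0,0,0],[0.0008,0,0.0006],[0.0008,0,0.0006],[0,0,0],[0,0,0],[0,0,0],[0,0,0],[0,0,0],[0,0,0]], "gripper": [0.03,0.03,0.03,0.03,0.03,0.03,0.03,0.03,0.03,0.03]}}

```text
t: 63.4
position: [0.4837, -0.0228, 0.1118]
tool_rot: [3.139, 0.604, 3.085]
wrist_force: [-0.1, 3.9, 5.2]
finger_gap: 0.0593
grip_force: 55.0
```

```bash
python3 lf.py 0
```

```text
lift 0.0006869216424501501 n -0.0002987421840076554 [ 0.00184267 -0.0068545  -0.00041528]
```

Request:
{"name": "move_arm", "arguments": {"twist": [[0,0,0],[0,0,0],[0,0,0],[0,0,0],[0,0,0],[0,0,0],[0,0,0],[0,0,0],[0,0,0],[0,0,0]], "slide": [[0,0,0],[0,0,0],[0,0,0],[0,0,-0.01],[0,0,-0.03],[0,0,-0.05],[0,0,-0.05],[-0.01,0.06,0],[-0.01,0.06,0],[0,0.06,0]], "gripper": [0.085,0.085,0.085,0.085,0.085,0.085,0.085,0.09,0.09,0.09]}}

```text
t: 64.65
position: [0.4207, 0.1022, 0.2315]
tool_rot: [3.138, 0.586, 3.085]
wrist_force: [1.0, 0.3, -0.4]
finger_gap: 0.0901
grip_force: 0.0
```

Run:
```python
from plan import *
s=cam("scene"); q=proj(s,[.56,-.026,.08]).astype(int)
a=cv2.resize(s["image"][q[1]-50:q[1]+60,q[0]-45:q[0]+45,::-1],None,fx=5,fy=5,interpolation=3)
s=cam("top"); q=proj(s,[.545,-.026,.08]).astype(int)
b=cv2.resize(s["image"][q[1]-55:q[1]+55,q[0]-30:q[0]+30,::-1],None,fx=5,fy=5,interpolation=3)
cv2.imwrite("pics/p4.png",np.hstack([a,b]))
```

```text
(no output)
```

View pics/p4.png

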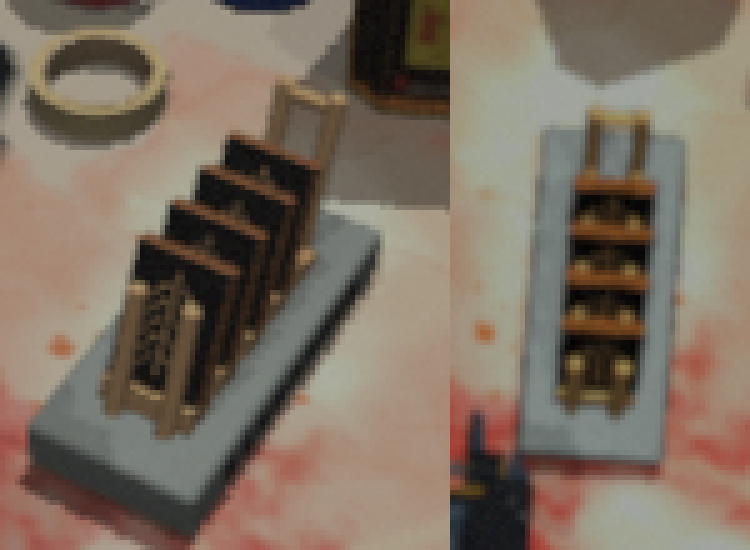

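All four blocks stand parallel and evenly seated in slots 0-3. Now the lever: close the fingers and go in front of it.

Run:
```python
from plan import *
Q=R.from_matrix(np.diag([-1.,1,-1])); a=np.array([.444,-.330,.22])
rows([(np.array([.40,-.1,.26]),Q,7,0.0),(a,Q,6,0.0),(np.array([.444,-.330,.074]),Q,4,0.0)])
```

```text
{"twist": [[-0.001, 0.084, -0.006], [-0.001, 0.084, -0.006], [-0.001, 0.083, -0.006], [-0.001, 0.084, -0.006], [-0.002, 0.083, -0.006], [-0.001, 0.084, -0.007], [-0.002, 0.083, -0.006], [0.0, 0.0, -0.0], [0.0, 0.0, -0.0], [0.0, 0.0, -0.0]], "slide": [[-0.001, -0.03, -0.004], [-0.0, -0.03, -0.005], [0.0, -0.029, -0.005], [0.001, -0.03, -0.004], [0.001, -0.029, -0.005], [0.002, -0.03, -0.004], [0.0023, -0.0291, -0.0044], [-0.007, -0.038, 0.007], [-0.007, -0.038, 0.007], [-0.007, -0.039, 0.006]], "gripper": [0.0, 0.0, 0.0, 0.0, 0.0, 0.0, 0.0, 0.0, 0.0, 0.0]}
{"twist": [[0.0, 0.0, -0.0], [0.0, 0.0, -0.0], [0.0, 0.0, -0.0], [0.0, 0.0, -0.0], [0.0, 0.0, -0.0], [0.0, 0.0, -0.0], [0.0, 0.0, -0.0], [0, 0, 0], [0, 0, 0], [0, 0, 0]], "slide": [[-0.008, -0.038, 0.007], [-0.007, -0.039, 0.006], [-0.008, -0.038, 0.0069], [0.0, -0.0, 0.037], [0.0, -0.0, 0.036], [0.0, -0.0, 0.037], [0.0, -0.0001, 0.036], [0, 0, 0], [0, 0, 0], [0, 0, 0]], "gripper": [0.0, 0.0, 0.0, 0.0, 0.0, 0.0, 0.0, 0.0, 0.0, 0.0]}
```

Request:
{"name": "move_arm", "arguments": {"twist": [[-0.001,0.084,-0.006],[-0.001,0.084,-0.006],[-0.001,0.083,-0.006],[-0.001,0.084,-0.006],[-0.002,0.083,-0.006],[-0.001,0.084,-0.007],[-0.002,0.083,-0.006],[0,0,0],[0,0,0],[0,0,0]], "slide": [[-0.001,-0.03,-0.004],[0,-0.03,-0.005],[0,-0.029,-0.005],[0.001,-0.03,-0.004],[0.001,-0.029,-0.005],[0.002,-0.03,-0.004],[0.0023,-0.029,-0.0044],[-0.007,-0.038,0.007],[-0.007,-0.038,0.007],[-0.007,-0.039,0.006]], "gripper": [0,0,0,0,0,0,0,0,0,0], "newtons": 20}}

```text
t: 66.0
position: [0.4166, -0.2197, 0.2392]
tool_rot: [-3.14, 0.005, 3.129]
wrist_force: [1.5, -0.1, 1.0]
finger_gap: 0.0002
grip_force: 0.0
```

Request:
{"name": "move_arm", "arguments": {"twist": [[0,0,0],[0,0,0],[0,0,0],[0,0,0],[0,0,0],[0,0,0],[0,0,0],[0,0,0],[0,0,0],[0,0,0]], "slide": [[-0.008,-0.038,0.007],[-0.007,-0.039,0.006],[-0.008,-0.038,0.0069],[0,0,0.037],[0,0,0.036],[0,0,0.037],[0,0,0.036],[0,0,0],[0,0,0],[0,0,0]], "gripper": [0,0,0,0,0,0,0,0,0,0]}}

```text
t: 67.25
position: [0.4407, -0.3345, 0.0762]
tool_rot: [-3.137, 0.008, 3.13]
wrist_force: [-0.2, 0.6, 1.2]
finger_gap: 0.0006
grip_force: 0.0
```

Request:
{"name": "move_arm", "arguments": {"twist": [[0,0,0],[0,0,0],[0,0,0],[0,0,0],[0,0,0],[0,0,0],[0,0,0],[0,0,0],[0,0,0],[0,0,0]], "slide": [[-0.008,0.002,0],[-0.008,0.002,0],[-0.008,0.002,0],[-0.008,0.002,0],[-0.008,0.002,0],[-0.008,0.001,0],[-0.007,0.001,0],[-0.007,0.001,0],[0,0,0],[0,0,0]], "gripper": [0,0,0,0,0,0,0,0,0,0]}}

```text
t: 68.5
position: [0.5012, -0.3214, 0.0746]
tool_rot: [-3.139, 0.004, 3.13]
wrist_force: [-4.3, -1.2, 0.8]
finger_gap: 0.0002
grip_force: 2.2
```

Pressing lightly (4 N) against the lever's stop, so it is up. Back off, rise and check.

Request:
{"name": "move_arm", "arguments": {"twist": [[0,0,0],[0,0,0],[0,0,0],[0,0,0],[0,0,0],[0,0,0],[0,0,0],[0,0,0],[0,0,0],[0,0,0]], "slide": [[0.01,-0.002,0],[0.03,-0.004,0],[0.04,-0.004,0],[0.02,0,-0.04],[0.02,0,-0.06],[0,0,-0.06],[0.03,0,-0.02],[0.03,0,0],[0,0,0],[0,0,0]], "gripper": [0,0,0,0,0,0,0,0,0,0]}}

```text
t: 69.75
position: [0.3218, -0.3289, 0.2531]
tool_rot: [-3.139, 0.007, 3.13]
wrist_force: [-0.1, -0.6, 0.2]
finger_gap: 0.0003
grip_force: 0.0
```

Run:
```python
from plan import *
s=cam("scene"); save(s,"end_s")
a=cv2.resize(s["image"][90:310,110:430,::-1],None,fx=2.5,fy=2.5,interpolation=3); cv2.imwrite("pics/end.png",a)
for n in("scene","top"):
    ss=cam(n)
    for l in env.landmark_of(n,"lever_tip"): print(n,np.round(at(ss,l["position"],.1),3),round(l["conf"],2))
```

```text
scene [ 0.485 -0.028  0.1  ] 0.52
scene [ 0.565 -0.043  0.1  ] 0.22
top [ 0.533 -0.315  0.1  ] 0.55
```

View pics/end.png

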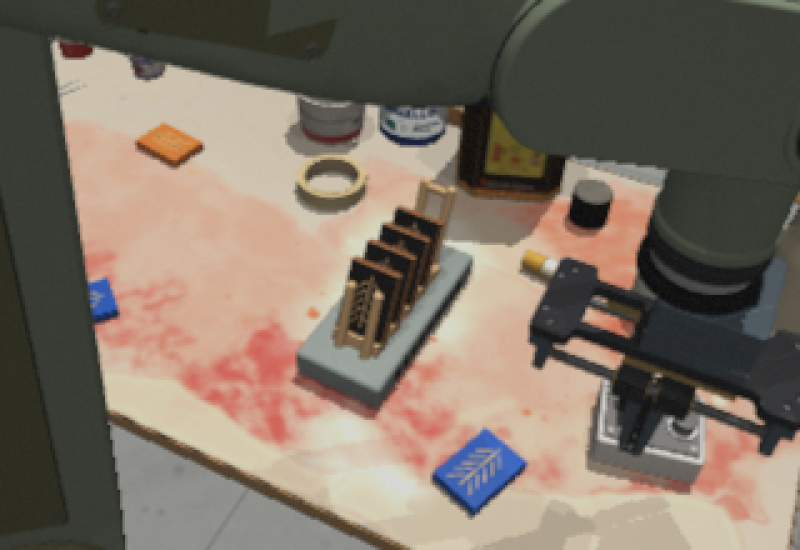

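The four blocks are in the rack at crop (340-445,205-355), and the look-alikes and tape roll are where they were. From the top, the lever tip is back at its initial "up" place (.533,-.315). Handing in.

```bash
python3 -c "
from bench import env
print(env.sign_off())"
```

```text
the job is handed in; nothing more can be done
None
```

I switched the rack off with the test button, stood all four blocks present in slots 0–3, then lifted the lever back up and handed the job in; I never moved the bystanders or look-alikes, and the hand-in returned no verdict.

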